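Pack the spice tins in the dry box, seal it and stow it under the rack

TASK

Put every red tin on the bench into the white dry box, lay the blue lid on it and press the lid down corner by corner until it sits flat and sealed on the rim all round. Then slide the box by its blue handle along the bench, without lifting it, in under the low rack, until box and lid are wholly under the board, centred front to back, square with it and midway between the posts, with only the handle sticking out at the front. Touch the rack with nothing, and leave the other goods where they are.

Things in the scene. Friction and masses are not known exactly. Their poses are not given: they have to be found in the camera images.
- rack: Low riser rack fixed to the bench; may not be touched. Wooden board 140 deep (its x) x 300 wide (its y) x 18 thick on four black posts 16 square at the corners, 268 clear between them across y; open at front and back. Tins stand on its back half, up to 205 high. Origin on the bench under the board's middle; x points from the open front inwards, roughly to the robot's left; z up.
- rack_front (a point): Middle of the board's front lower edge: 70 in front of the rack's origin (x = -70), 105 above the bench, the height of the underside. A clear edge strip with blank cards rises from it to 139 above the bench.
- box: White open dry box, loose, about 0.4 kg: outside 108 (its x) x 206 (its y) x 52 high, walls and floor 5 thick. Takes four tins in a row along y (at y = -72, -24, 24, 72). Origin at the centre of the underside, z up, blue handle on the -x side.
- box_handle (a point): Grip point on the box's blue tongue handle, at box x = -119, y = 0, z = 27. The tongue is 14 wide (y), 16 high (z = 19 to 35) and runs from the box at x = -54 out to x = -134; pinch it across y.
- seal0 (a joint): Black gasket pad, 10 square, in the box's inside corner at box x = -43, y = -92. 0 = up, standing 8 mm above the rim (at 60); 0.008 m = flush with the rim. Goes down under about 9 N and stays down.
- seal1 (a joint): Black gasket pad, 10 square, in the box's inside corner at box x = -43, y = +92. 0 = up, standing 8 mm above the rim (at 60); 0.008 m = flush with the rim. Goes down under about 9 N and stays down.
- seal2 (a joint): Black gasket pad, 10 square, in the box's inside corner at box x = +43, y = +92. 0 = up, standing 8 mm above the rim (at 60); 0.008 m = flush with the rim. Goes down under about 9 N and stays down.
- seal3 (a joint): Black gasket pad, 10 square, in the box's inside corner at box x = +43, y = -92. 0 = up, standing 8 mm above the rim (at 60); 0.008 m = flush with the rim. Goes down under about 9 N and stays down.
- lid: Blue lid of the box, loose, 0.22 kg, right way up on the bench: 122 (its x) x 220 (its y); plate from z = 14 to 20, a skirt below it from z = 0 goes round the box with 3 play each side. White grip bar on top 16 wide (x), 70 long (y), z = 20 to 48. Origin at the centre of its lower edge. Origin 46 above the box's underside when laid on the pads, 38 when home (bar top then at 86). Fits either way round.
- lid_c0 (a point): White dot on the top face of the lid (z = 20 of the lid) over a gasket pad, corner at lid x = -43, y = -92: the place to press. 66 above the box's underside when the lid is laid on, 58 when this corner is home.
- lid_c1 (a point): White dot on the top face of the lid (z = 20 of the lid) over a gasket pad, corner at lid x = -43, y = +92: the place to press. 66 above the box's underside when the lid is laid on, 58 when this corner is home.
- lid_c2 (a point): White dot on the top face of the lid (z = 20 of the lid) over a gasket pad, corner at lid x = +43, y = +92: the place to press. 66 above the box's underside when the lid is laid on, 58 when this corner is home.
- lid_c3 (a point): White dot on the top face of the lid (z = 20 of the lid) over a gasket pad, corner at lid x = +43, y = -92: the place to press. 66 above the box's underside when the lid is laid on, 58 when this corner is home.
- tin1: Red tin with a white band, upright cylinder 42 across and 40 high, about 90 g, standing on the bench at the start. Origin at its centre, z along its axis. None if absent in this run.
- tin2: Red tin with a white band, upright cylinder 42 across and 40 high, about 90 g, standing on the bench at the start. Origin at its centre, z along its axis. None if absent in this run.
- tin3: Red tin with a white band, upright cylinder 42 across and 40 high, about 90 g, standing on the bench at the start. Origin at its centre, z along its axis. None if absent in this run.
- tin4: Red tin with a white band, upright cylinder 42 across and 40 high, about 90 g, standing on the bench at the start. Origin at its centre, z along its axis. None if absent in this run.
- herb_jar: Green herb jar with green cap among the tins, 40 across, 66 high; bystander. Origin at the centre of its base.
- tape: Brown roll of tape lying flat, 90 across, 30 high, beyond the dry box; bystander. Origin at the centre of its base.
- cards: Block of blank white cards 90 x 55 x 22, right and near the robot; bystander. Origin at the centre of its base.
- spice_pot: Clear pot with black cap, 50 across, 60 high, left and near the robot; bystander. Origin at the centre of its base.

How it is judged:
On the way, in this order (a step that is already met when the one before it is completed fails the run):
1. every red tin present is in the box (x of tin1 in the frame of box between -0.05 and 0.05 m and y of tin1 in the frame of box between -0.1 and 0.1 m and z of each of tin1, tin2, tin3, tin4 in the frame of box below 0.04 m and x of tin2 in the frame of box between -0.05 and 0.05 m and y of tin2 in the frame of box between -0.1 and 0.1 m and x of tin3 in the frame of box between -0.05 and 0.05 m and y of tin3 in the frame of box between -0.1 and 0.1 m and x of tin4 in the frame of box between -0.05 and 0.05 m and y of tin4 in the frame of box between -0.1 and 0.1 m), for 0.2 s.
2. the lid lies on the box and one corner has been pressed home while the opposite one still stands proud (corner by corner) (horizontal distance between lid and box below 0.01 m and z of each of lid_c0, lid_c1, lid_c2, lid_c3 in the frame of box below 0.07 m and ((z of lid_c0 in the frame of box below 0.0615 m and z of lid_c2 in the frame of box above 0.063 m) or (z of lid_c1 in the frame of box below 0.0615 m and z of lid_c3 in the frame of box above 0.063 m) or (z of lid_c2 in the frame of box below 0.0615 m and z of lid_c0 in the frame of box above 0.063 m) or (z of lid_c3 in the frame of box below 0.0615 m and z of lid_c1 in the frame of box above 0.063 m))), for 0.05 s.
3. all four corners of the lid are home: sealed (horizontal distance between lid and box below 0.01 m and z of each of lid_c0, lid_c1, lid_c2, lid_c3 in the frame of box below 0.0602 m), for 0.2 s.
4. the box is under the rack (x of box in the frame of rack between -0.02 and 0.02 m and y of box in the frame of rack between -0.03 and 0.03 m and angle between the x axis of box and the x axis of rack, either way round below 0.12 rad and height (world z) of box below 0.006 m), for 0.2 s.
At the end, for the whole second after the job is handed in: Every red tin is in the box; all four lid corners are within 2 mm of home; the box stands on the bench with its centre within 20 mm of the board's middle front to back and 30 mm sideways, square within 0.12 rad; box and lid at rest (all of step 1 and all of step 3 and all of step 4 and linear speed of each of box, lid below 0.01 m/s); the robot touches nothing.
It fails at once if the box or the lid touches the rack (more than 2 N) (contact force between any of box, lid and rack above 2 N).
It fails at once if the robot touches the rack (more than 3 N) (contact force between any of the fingers, the arm and rack above 3 N).
It fails at once if the box is lifted more than 15 mm off the bench or tipped (height (world z) of box above 0.015 m or angle between box's own z axis and vertical above 0.15 rad).
It fails at once if another article is moved more than 6 cm or knocked over (distance of any of herb_jar, tape, cards, spice_pot from where it was at the start of the episode above 0.06 m or angle between any of herb_jar, tape, cards, spice_pot's own z axis and vertical above 0.6 rad).
Of tin1, tin2, tin3, tin4 only 2 to 4 are there at a start; the rules pass over those that are not, and their reading is None.
At some moment in a run one of tin1, tin2, tin3, tin4 may be knocked a few centimetres aside while the robot is not near it.
Once in a run the grip may slacken for a moment while it holds something.
It also fails if it takes over 210 s, if anything falls off the work surface, if the arm or the gripper's body presses on something with over 40 N, if the wrist force passes 120 N, or if a joint passes its speed limit or range.

ROBOT

A 7-joint arm with a two-finger parallel gripper is mounted at the origin on the work surface. World frame = base frame: x ahead of the robot, y to its left, z up, the work surface at z = 0. Lengths are in m, angles in rad, forces in N, time in s.
With the tool pointing down it reaches from about 0.35 to 0.775 m from the base axis. Payload 3.1 kg.
Tool frame: the origin (TCP) lies midway between the tips of the shut fingers; the grasp point (between the pads) lies 19 mm behind it; z points along the fingers, y is the direction in which the jaws open and shut (so a half turn about z gives the same grasp; the last joint's range is limited). The gripper opens to 85 mm and grips with 20 to 120 N. Pads are 22 mm wide; open, the fingers measure 114 mm over their backs; the gripper's body (76 mm by 85 mm) begins 54 mm behind the grasp point. The pads swing forward as they close: fully open they stand 13 mm farther back than shut.
Start: joints at [-1.362, 0.311, 0.014, 1.512, -0.004, 1.319, -0.027], TCP at [0.136, 0.533, 0.231] pointing down, gripper open.
Joint ranges: [-2.7, 2.7], [-0.3, 1.91], [-1.27, 1.3], [0.12, 2.57], [-1.44, 4.58], [0.2, 2.03], [-3.05, 3.05]. Speed limits (rad/s): [2.79, 2.79, 3.14, 3.14, 3.14, 3.14, 3.14].

INTERFACE

Orientations are given as a 3x3 rotation matrix whose columns are the frame's x, y, z axes.
In Python, from plant import arm gives the robot as it stands.
- The arm moves only by the tool send_rows, never from a script. Its arguments are lists of equal length, an entry for each row: "linear": the shift along the world's x, y, z in m, a list of three; "rotation": the turn, a rotation vector about the world's x, y, z in rad, a list of three; "fingers": the closure, from 0 (fully open) to 1 (shut). A call has 1 to 12 rows; each row is the pose to reach, as a shift and turn from the pose commanded when the call began; what a row does not reach only later rows make up. A row lasts 1/8 s, in which the tool goes at most 62.5 mm and 10.7 degrees, less where a joint would pass 70% of its speed; a pose out of reach is approached as far as the arm can. A call with a gripper value outside its range is refused whole. The fingers move at their own pace and stop on an object; the grip force is fixed at half the most. Time passes only in rows, so rows that repeat a pose let the fingers close. It gives the time, the measured TCP pose, the force and the opening at its end, in the units of the state.
- arm.observe(): the state, without advancing time (a new reading comes with each control period).
- arm.camera(name): name is "scene" or "top" or "wrist"; returns (picture, depth): 400x640x3 uint8, red, green, blue; 400x640 float32, m along the optical axis (not along the pixel's ray), 0 where there is no reading.
- arm.calibration(name): a dict with "fov_y" (degrees; the focal length in pixels is half the picture's height over the tangent of half this angle, whatever the lens; pixels are square), "cx", "cy" (the principal point, pixels), "R" (3x3) and "t" (3): a world point X has camera coordinates R X + t; the wrist camera has in their place "hand_eye" (4x4, takes a point from camera to tool coordinates, whose origin is the TCP and whose axes are the flange's). Camera axes: x right, y down, z forward; pixel columns grow to the right and rows downward; lengths in m; the calibration is good to about 2 mm. A picture is of the moment at which its call begins: read the wrist's pose just before it. calibration takes no time and is no camera call.
- arm.sign_off(): hands the job in, once; it reports no verdict.
The state is a dict: "time_s": time; "joint_positions": joint angles; "joint_vel": joint speeds; "joint_torque": joint torques, N m; "ee_pos": TCP position; "ee_rot": TCP orientation; "force": force on the tool from outside, world axes, zero at the start; "torque": the same for the moment, N m; "finger_gap": opening from 0.0 (shut) to 1.0 (fully open).
Only numpy, scipy, OpenCV 4.12 (cv2) and the standard library are available. Lean on these libraries where they do the work, as an engineer would, in place of code of your own. Each camera call takes 0.05 s, during which the arm holds its last target. There are 200 camera calls.

## Working session

There is one attempt and no reset: what is moved stays moved. The work goes in short steps, Python scripts to look and compute and a tool call to move; the robot and the scene stay as the last step left them, time stands still between calls to the robot, and variables do not carry over. Pictures are saved under pics/ and viewed, about 12 in all and at most 16, crops included, and the job is handed in when it is done.

Besides the shell and the picture viewer there is one more tool, called after "Request:" in YAML: its name, and indented under it one key for each argument. send_rows: Moves the arm, as the interface text tells. Its arguments: {"type":"object","properties":{"linear":{"type":"array"},"rotation":{"type":"array"},"fingers":{"type":"array"}},"required":["linear","rotation","fingers"]}

```bash
ls; mkdir -p pics; cat > h.py <<'E'
import numpy as np, cv2
from plant import arm
def grab(name):
    s=arm.observe(); im,d=arm.camera(name); c=arm.calibration(name)
    f=200/np.tan(np.radians(c["fov_y"])/2)
    if "R" in c: R,t=np.array(c["R"]),np.array(c["t"]); Rw=R.T; tw=-R.T@t
    else:
        H=np.array(c["hand_eye"]); Re=np.array(s["ee_rot"]); Rw=Re@H[:3,:3]; tw=Re@H[:3,3]+np.array(s["ee_pos"])
    v,u=np.mgrid[:400,:640]
    P=np.stack([(u-c["cx"])/f*d,(v-c["cy"])/f*d,d],-1)@Rw.T+tw
    P[d==0]=np.nan
    return im,P,(Rw,tw,f,c)
def save(im,n): cv2.imwrite("pics/"+n+".png",cv2.cvtColor(im,cv2.COLOR_RGB2BGR))
E
python3 - <<'E'
from h import *
np.set_printoptions(precision=4,suppress=True)
for n in("top","scene","wrist"):
    im,P,k=grab(n); save(im,n+"0"); np.savez("pics/"+n+"0.npz",im=im,P=P); print(n,k)
print(arm.observe())
E
```

```text
pics
top (array([[ 0.0218, -0.9746,  0.2229],
       [-0.9998, -0.0216,  0.0032],
       [ 0.0017, -0.223 , -0.9748]]), array([ 0.2652, -0.0011,  1.3464]), np.float64(396.4799581310818), {'fov_y': 53.53632760987503, 'cx': 320.33307559099023, 'cy': 204.30165911599667, 'R': array([[ 0.0218, -0.9998,  0.0017],
       [-0.9746, -0.0216, -0.223 ],
       [ 0.2229,  0.0032, -0.9748]]), 't': array([-0.0091,  0.5586,  1.2533])})
scene (array([[ 0.7506,  0.551 , -0.3647],
       [ 0.6607, -0.6225,  0.4194],
       [ 0.0041, -0.5558, -0.8313]]), array([ 0.9162, -0.4507,  0.9359]), np.float64(375.0628063294201), {'fov_y': 56.13700583088987, 'cx': 318.32332246347363, 'cy': 201.58710178144366, 'R': array([[ 0.7506,  0.6607,  0.0041],
       [ 0.551 , -0.6225, -0.5558],
       [-0.3647,  0.4194, -0.8313]]), 't': array([-0.3938, -0.2652,  1.3012])})
wrist (array([[ 0.2476,  0.9301,  0.2714],
       [ 0.9689, -0.2374, -0.0705],
       [-0.0012,  0.2805, -0.9599]]), array([0.0679, 0.5502, 0.3723]), np.float64(282.34402371985686), {'fov_y': 70.6241339617511, 'cx': 317.8781705000375, 'cy': 199.55501064003028, 'hand_eye': array([[ 0.0005, -0.9599, -0.2804,  0.0707],
       [ 1.    ,  0.0002,  0.0011,  0.0002],
       [-0.001 , -0.2804,  0.9599, -0.142 ],
       [ 0.    ,  0.    ,  0.    ,  1.    ]])})
{'time_s': 0.15, 'joint_positions': array([-1.3617,  0.3116,  0.014 ,  1.5127, -0.0044,  1.3192, -0.0272]), 'joint_vel': array([ 0.0009, -0.0016,  0.0019, -0.0058, -0.0007, -0.0007,  0.001 ]), 'joint_torque': array([  0.0009, -38.0275,   0.1465, -23.0851,   0.0123,   0.0097,
         0.    ]), 'ee_pos': array([0.1364, 0.5322, 0.2305]), 'ee_rot': array([[-0.9687,  0.2481, -0.0004],
       [ 0.2481,  0.9687, -0.0018],
       [-0.0001, -0.0019, -1.    ]]), 'force': array([-0.0643, -0.3983,  0.4324]), 'torque': array([ 0.0097, -0.0091,  0.0118]), 'finger_gap': 0.9964117091756749}
```

View pics/top0.png

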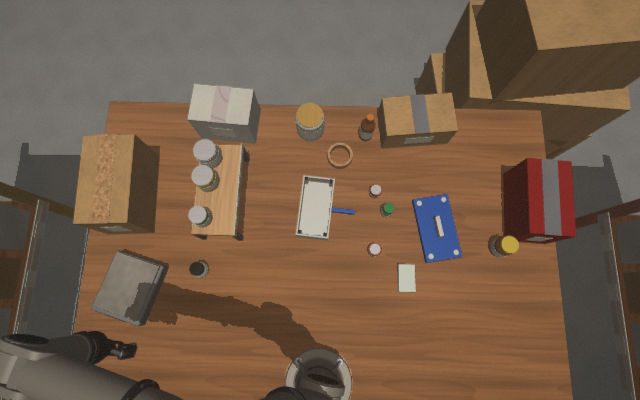

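View pics/scene0.png

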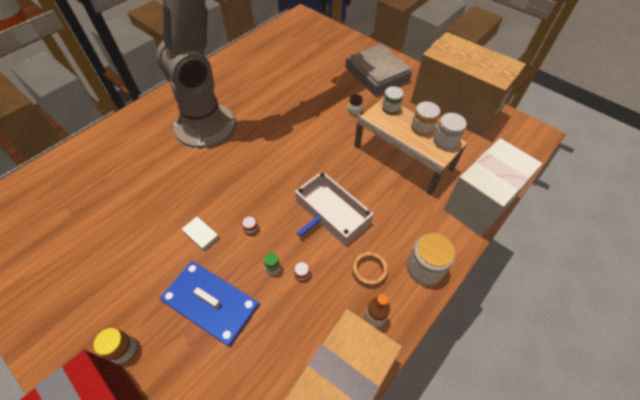

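Two red tins are visible, at top pixels (376,190) and (374,249). The herb jar is at (388,209), the lid at (437,228), the box at (316,208) with its handle to the right, and the rack board at (225,190). Next I'll measure all of them.

```bash
cat >> h.py <<'E'
def rect(pts): # cv2 min area rect in mm -> centre(m), sizes, angle of axes
    (c,s,a)=cv2.minAreaRect((pts[:,:2]*1000).astype(np.float32)); return np.array(c)/1000,s,a
def blobs(mask,P,amin=25):
    n,l,st,ce=cv2.connectedComponentsWithStats(mask.astype(np.uint8),connectivity=8)
    return [(ce[i],P[l==i]) for i in range(1,n) if st[i,4]>=amin]
def hsv(im): return cv2.cvtColor(im,cv2.COLOR_RGB2HSV).astype(int)
E
python3 - <<'E'
from h import *
np.set_printoptions(precision=4,suppress=True)
for n in("top","scene"):
    z=np.load(f"pics/{n}0.npz"); im,P=z["im"],z["P"]; H=hsv(im); h,s,v=H[...,0],H[...,1],H[...,2]
    reg=(P[...,0]>.2)&(P[...,0]<.85)&(abs(P[...,1])<.6)
    print(n)
    for lab,m in dict(red=((h<8)|(h>172))&(s>110)&(v>60),green=(h>45)&(h<85)&(s>100),blue=(h>105)&(h<128)&(s>140)).items():
        for c,p in blobs(m&reg,P,15):
            print(lab,c,len(p),"min",p.min(0),"max",p.max(0),"med",np.median(p,0), "rect",rect(p))
    m=(s<60)&(v>110)&reg
    for c,p in blobs(m,P,30): print("white",c,len(p),"min",p.min(0),"max",p.max(0),"rect",rect(p))
    # rack board top by height
    m=reg&(abs(P[...,2]-.123)<.006)
    for c,p in blobs(m,P,150): print("board",c,len(p),p[:,2].mean(),rect(p))
    m=reg&(abs(P[...,2]-.040)<.006)&(P[...,1]<.1)
    for c,p in blobs(m,P,10): print("h40",c,len(p),p.mean(0),rect(p))
    m=reg&(abs(P[...,2]-.052)<.005)&(P[...,1]<.2)
    for c,p in blobs(m,P,100): print("h52",c,len(p),p.mean(0),rect(p))
    m=reg&(abs(P[...,2]-.020)<.004)
    for c,p in blobs(m,P,150): print("h20",c,len(p),p.mean(0),rect(p))
E
```

```text
top
green [388.4878 207.3659] 82 min [ 0.5368 -0.2384  0.0594] max [ 0.5679 -0.2072  0.0694] med [ 0.5536 -0.2227  0.0647] rect (array([ 0.5526, -0.2227]), (30.770599365234375, 31.180316925048828), 87.2702865600586)
blue [436.4468 227.8065] 1824 min [ 0.3829 -0.4681  0.0094] max [ 0.6126 -0.3178  0.0278] med [ 0.4945 -0.3897  0.0192] rect (array([ 0.4985, -0.3923]), (215.2794189453125, 118.50411224365234), 10.282530784606934)
blue [347.5789 210.1579] 19 min [ 0.5432 -0.1075  0.028 ] max [ 0.551  -0.0704  0.0387] med [ 0.5472 -0.0874  0.0346] rect (array([ 0.5464, -0.0889]), (37.403194427490234, 7.128071308135986), 86.16313934326172)
white [220.1799 115.3763] 845 min [0.7953 0.2386 0.1489] max [0.85   0.4388 0.1639] rect (array([0.8225, 0.3387]), (54.577274322509766, 200.26016235351562), 0.07736586034297943)
white [310.1341 125.3293] 82 min [0.8075 0.0001 0.0768] max [0.8483 0.0927 0.1112] rect (array([0.8275, 0.0462]), (39.84727478027344, 92.55876922607422), 1.0485683679580688)
white [421.2637 124.9254] 201 min [ 0.7977 -0.353   0.1117] max [ 0.8499 -0.2993  0.1244] rect (array([ 0.8
[... 10378 characters left out ...]
 [129.7255 346.2941] 51 [ 0.4634 -0.5814  0.0401] (array([ 0.4599, -0.5798]), (11.244977951049805, 46.25960159301758), 47.03269577026367)
h52 [334.6542 204.6312] 480 [0.5676 0.0192 0.0515] (array([0.5605, 0.0226]), (112.05504608154297, 208.45022583007812), 85.45982360839844)
h52 [206.0231 296.0077] 130 [ 0.5048 -0.3915  0.0486] (array([ 0.5039, -0.3913]), (67.0907974243164, 15.331787109375), 10.576691627502441)
h20 [199.501  232.1908] 519 [ 0.3352 -0.2846  0.0214] (array([ 0.334 , -0.2837]), (92.09606170654297, 55.4373779296875), 0.4815746545791626)
h20 [209.5991 301.9142] 3929 [ 0.5089 -0.393   0.02  ] (array([ 0.5037, -0.3915]), (221.34701538085938, 122.34577941894531), 10.352325439453125)
```

Request:
send_rows:
  linear:
    - [0.02,-0.04,0.02]
    - [0.05,-0.09,0.04]
    - [0.08,-0.14,0.06]
    - [0.11,-0.19,0.07]
    - [0.14,-0.24,0.07]
    - [0.17,-0.29,0.07]
    - [0.2,-0.34,0.07]
    - [0.22,-0.39,0.07]
    - [0.24,-0.44,0.07]
    - [0.26,-0.49,0.07]
    - [0.28,-0.54,0.07]
    - [0.3,-0.59,0.07]
  rotation:
    - [0,0,0]
    - [0,0,0]
    - [0,0,0]
    - [0,0,0]
    - [0,0,0]
    - [0,0,0]
    - [0,0,0]
    - [0,0,0]
    - [0,0,0]
    - [0,0,0]
    - [0,0,0]
    - [0,0,0]
  fingers: [0,0,0,0,0,0,0,0,0,0,0,0]

```text
time_s: 1.65
ee_pos: [0.4367, -0.0586, 0.3013]
ee_rot: [[-0.969, 0.247, 0.001], [0.247, 0.969, 0.001], [-0.0, 0.001, -1.0]]
force: [1.0, 0.5, -0.3]
finger_gap: 1.0
```

Request:
send_rows:
  linear:
    - [0.03,-0.05,0]
    - [0.05,-0.09,0]
    - [0.065,-0.11,0]
    - [0.065,-0.11,0]
    - [0.065,-0.11,0]
  rotation:
    - [0,0,0]
    - [0,0,0]
    - [0,0,0]
    - [0,0,0]
    - [0,0,0]
  fingers: [0,0,0,0,0]

```text
time_s: 2.28
ee_pos: [0.5011, -0.1661, 0.301]
ee_rot: [[-0.969, 0.247, -0.001], [0.247, 0.969, 0.001], [0.001, 0.001, -1.0]]
force: [0.6, -0.4, 0.1]
finger_gap: 0.999
```

```bash
cat > w.py <<'E'
import sys
from h import *
np.set_printoptions(precision=4,suppress=True)
im,P,k=grab("wrist"); save(im,sys.argv[1])
s=arm.observe(); print(s["time_s"],"q",np.array(s["joint_positions"]),"tcp",np.array(s["ee_pos"]),"f",np.array(s["force"]),"gap",s["finger_gap"]); print(np.array(s["ee_rot"]))
H=hsv(im);h,sa,v=H[...,0],H[...,1],H[...,2]
far=P[...,2]<0.1
for c,p in blobs(far&(abs(P[...,2]-.040)<.003),P,60): print("h40",c.astype(int),len(p),p.mean(0),rect(p))
for c,p in blobs(far&(abs(P[...,2]-.020)<.003),P,200): print("h20",c.astype(int),len(p),p.mean(0),rect(p))
for c,p in blobs(far&(abs(P[...,2]-.052)<.003),P,100): print("h52",c.astype(int),len(p),p.mean(0),rect(p))
for c,p in blobs(far&(((h<8)|(h>172))&(sa>110)&(v>60)),P,30): print("red",c.astype(int),len(p),p.mean(0),rect(p))
for c,p in blobs(far&(h>105)&(h<128)&(sa>140),P,60): print("blue",c.astype(int),len(p),np.nanmean(p,0),rect(p))
E
python3 w.py w1
```

```text
2.325 q [-0.3623  0.303   0.868   1.4593 -0.2316  1.4864  1.8246] tcp [ 0.5012 -0.1657  0.3011] f [ 0.1     0.6517 -0.6227] gap 1.0011975156619375
[[-0.9692  0.2464 -0.0005]
 [ 0.2464  0.9692  0.0015]
 [ 0.0009  0.0013 -1.    ]]
h40 [634  49] 60 [0.4524 0.2684 0.04  ] (array([0.4525, 0.2676]), (15.747733116149902, 4.406662464141846), 0.5490957498550415)
h40 [295 114] 742 [ 0.4221 -0.1764  0.0397] (array([ 0.4224, -0.1768]), (39.92789077758789, 39.46168518066406), 75.58097076416016)
h40 [415 175] 186 [ 0.5492 -0.0303  0.0399] (array([ 0.5542, -0.0307]), (1.2467244863510132, 204.84014892578125), 84.73857116699219)
h40 [480 184] 401 [0.5856 0.0593 0.0401] (array([0.5832, 0.062 ]), (68.6297378540039, 199.47708129882812), 61.41489028930664)
h40 [ 39 196] 167 [ 0.4407 -0.5737  0.0402] (array([ 0.4403, -0.579 ]), (62.779964447021484, 25.890525817871094), 1.517816424369812)
h40 [176 204] 118 [ 0.5018 -0.3835  0.0401] (array([ 0.5018, -0.3842]), (69.56513214111328, 3.828930616378784), 9.582077026367188)
h40 [293 204] 69 [ 0.5455 -0.2144  0.0393] (array([ 0.5471, -0.215 ]), (35.345062255859375
[... 1811 characters left out ...]
8242, 39.96482849121094), 75.2420425415039)
red [ 58 244] 66 [ 0.526  -0.6268  0.0023] (array([ 0.5283, -0.627 ]), (3.720261812210083, 81.59817504882812), 86.36029815673828)
red [327 239] 126 [ 0.6137 -0.178   0.0365] (array([ 0.6298, -0.1747]), (56.9176139831543, 37.555030822753906), 37.76871871948242)
red [ 68 276] 131 [ 0.5825 -0.6301  0.0102] (array([ 0.5848, -0.6303]), (4.497442245483398, 70.47607421875), 86.3910140991211)
blue [176 193] 8696 [ 0.4912 -0.3877  0.0191] (array([ 0.5026, -0.39  ]), (217.69512939453125, 121.23199462890625), 10.231849670410156)
blue [389 183] 439 [ 0.5504 -0.0686  0.0344] (array([ 0.55  , -0.0702]), (77.75202941894531, 13.711492538452148), 83.76720428466797)
```

Request:
send_rows:
  linear:
    - [0.05,-0.006,-0.02]
    - [0.1,-0.012,-0.06]
    - [0.1235,-0.015,-0.11]
    - [0.1235,-0.015,-0.16]
    - [0.1235,-0.015,-0.2]
    - [0.1235,-0.015,-0.24]
    - [0.1235,-0.015,-0.27]
    - [0.1235,-0.015,-0.29]
    - [0.1235,-0.015,-0.297]
    - [0.1235,-0.015,-0.297]
  rotation:
    - [0,0,0]
    - [0,0,0]
    - [0,0,0]
    - [0,0,0]
    - [0,0,0]
    - [0,0,0]
    - [0,0,0]
    - [0,0,0]
    - [0,0,0]
    - [0,0,0]
  fingers: [0,0,0,0,0,0,0,0,0,0]

```text
time_s: 3.58
ee_pos: [0.6254, -0.182, 0.0049]
ee_rot: [[-0.969, 0.248, 0.001], [0.248, 0.969, -0.0], [-0.001, 0.0, -1.0]]
force: [-0.6, 0.0, -1.0]
finger_gap: 1.0
```

Request:
send_rows:
  linear:
    - [0,0,0]
    - [0,0,0]
    - [0,0,0]
    - [0,0,0]
    - [0,0,0]
    - [0,0,0]
  rotation:
    - [0,0,0]
    - [0,0,0]
    - [0,0,0]
    - [0,0,0]
    - [0,0,0]
    - [0,0,0]
  fingers: [0.6,1,1,1,1,1]

```text
time_s: 4.32
ee_pos: [0.6259, -0.1826, 0.0055]
ee_rot: [[-0.969, 0.248, 0.002], [0.248, 0.969, -0.001], [-0.002, -0.0, -1.0]]
force: [0.7, -0.0, 5.4]
finger_gap: 0.476
```

Request:
send_rows:
  linear:
    - [0,0,0.04]
    - [0,0,0.09]
    - [-0.003,0.04,0.11]
    - [-0.01,0.1,0.11]
    - [-0.018,0.16,0.11]
    - [-0.0215,0.201,0.11]
    - [-0.0215,0.201,0.09]
    - [-0.0215,0.201,0.055]
    - [-0.0215,0.201,0.03]
    - [-0.0215,0.201,0.015]
    - [-0.0215,0.201,0.007]
    - [-0.0215,0.201,0.006]
  rotation:
    - [0,0,0]
    - [0,0,0]
    - [0,0,0.05]
    - [0,0,0.1]
    - [0,0,0.15]
    - [0,0,0.16]
    - [0,0,0.16]
    - [0,0,0.16]
    - [0,0,0.16]
    - [0,0,0.16]
    - [0,0,0.16]
    - [0,0,0.16]
  fingers: [1,1,1,1,1,1,1,1,1,1,1,1]

```text
time_s: 5.82
ee_pos: [0.604, 0.0186, 0.0107]
ee_rot: [[-0.996, 0.091, 0.001], [0.091, 0.996, -0.0], [-0.001, -0.0, -1.0]]
force: [-0.2, -0.1, -0.5]
finger_gap: 0.474
```

Request:
send_rows:
  linear:
    - [0,0,0]
    - [0,0,0]
    - [0,0,0]
    - [0,0,0.03]
    - [0,0,0.08]
    - [-0.02,-0.02,0.13]
    - [-0.06,-0.06,0.18]
    - [-0.1,-0.1,0.23]
    - [-0.11,-0.12,0.27]
    - [-0.11,-0.12,0.27]
  rotation:
    - [0,0,0]
    - [0,0,0]
    - [0,0,0]
    - [0,0,0]
    - [0,0,0]
    - [0,0,0]
    - [0,0,0]
    - [0,0,0]
    - [0,0,0]
    - [0,0,0]
  fingers: [0.38,0.38,0.38,0.38,0.38,0,0,0,0,0]

```text
time_s: 7.08
ee_pos: [0.4937, -0.106, 0.2849]
ee_rot: [[-0.995, 0.097, 0.009], [0.097, 0.995, -0.001], [-0.009, 0.0, -1.0]]
force: [1.1, -0.7, -0.4]
finger_gap: 0.997
```

```bash
python3 w.py w2 | grep -v "h20"
```

```text
7.125 q [-0.5374  0.2443  0.8901  1.5639 -0.1939  1.4189  1.8423] tcp [ 0.4938 -0.104   0.2835] f [ 0.5251 -0.2472  0.3397] gap 1.0029065624320515
[[-0.9955  0.0949  0.0063]
 [ 0.0949  0.9955  0.0004]
 [-0.0063  0.001  -1.    ]]
h40 [259 120] 794 [ 0.422  -0.1763  0.0396] (array([ 0.4221, -0.1766]), (40.013336181640625, 40.96519470214844), 82.87061309814453)
h40 [449 175] 122 [0.522  0.0757 0.04  ] (array([0.5239, 0.0756]), (1.8559718132019043, 87.32456970214844), 84.4352798461914)
h40 [122 191] 155 [ 0.5001 -0.3839  0.04  ] (array([ 0.5016, -0.384 ]), (69.57963562011719, 4.007997035980225), 10.026102066040039)
h40 [247 212] 92 [ 0.5481 -0.2128  0.0393] (array([ 0.5505, -0.2145]), (37.35397720336914, 19.139450073242188), 45.544044494628906)
h40 [441 234] 104 [0.61   0.0674 0.0401] (array([0.6103, 0.0673]), (3.7224135398864746, 81.1471939086914), 82.83805847167969)
h40 [  4 313] 113 [ 0.6817 -0.6359  0.0397] (array([ 0.6795, -0.636 ]), (4.774839401245117, 49.09676742553711), 84.50011444091797)
h40 [583 328] 84 [0.8027 0.3078 0.04  ] (array([0.8028, 0.3082]), (51.47564697265625, 2.7613
[... 247 characters left out ...]
191406, 40.257362365722656), 72.52293395996094)
red [403 226] 138 [0.5912 0.0116 0.0426] (array([0.597 , 0.0145]), (26.583526611328125, 39.48495864868164), 33.88103485107422)
red [  3 243] 42 [ 0.5729 -0.6295  0.004 ] (array([ 0.5712, -0.6292]), (4.610226631164551, 27.978622436523438), 86.2797622680664)
red [  8 264] 50 [ 0.6101 -0.6321  0.0085] (array([ 0.6154, -0.6327]), (4.485403060913086, 47.46187210083008), 85.83493041992188)
blue [128 182] 10070 [ 0.4939 -0.3866  0.019 ] (array([ 0.5028, -0.3903]), (218.0146484375, 122.62220001220703), 10.348397254943848)
blue [345 204] 358 [ 0.5505 -0.0704  0.0345] (array([ 0.5501, -0.0703]), (74.51223754882812, 10.737322807312012), 84.26203155517578)
```

View pics/w2.png

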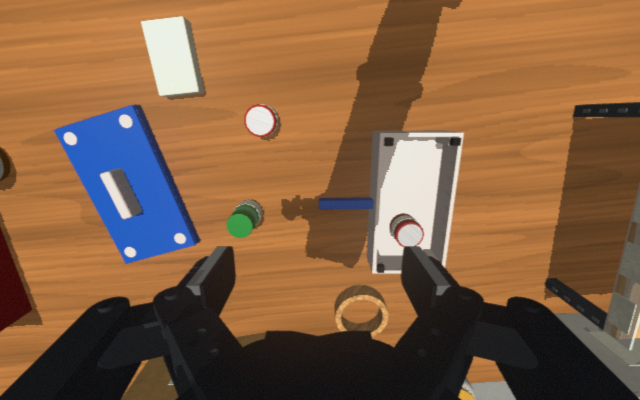

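Request:
send_rows:
  linear:
    - [-0.03,-0.03,-0.03]
    - [-0.06,-0.06,-0.08]
    - [-0.072,-0.0747,-0.13]
    - [-0.072,-0.0747,-0.18]
    - [-0.072,-0.0747,-0.22]
    - [-0.072,-0.0747,-0.25]
    - [-0.072,-0.0747,-0.27]
    - [-0.072,-0.0747,-0.277]
    - [-0.072,-0.0747,-0.277]
  rotation:
    - [0,0,0]
    - [0,0,0]
    - [0,0,0]
    - [0,0,0]
    - [0,0,0]
    - [0,0,0]
    - [0,0,0]
    - [0,0,0]
    - [0,0,0]
  fingers: [0,0,0,0,0,0,0,0,0]

```text
time_s: 8.25
ee_pos: [0.4211, -0.1752, 0.0026]
ee_rot: [[-0.996, 0.09, -0.002], [0.09, 0.996, 0.0], [0.002, 0.0, -1.0]]
force: [0.6, -0.3, -0.0]
finger_gap: 0.997
```

Request:
send_rows:
  linear:
    - [0,0,0]
    - [0,0,0]
    - [0,0,0]
    - [0,0,0]
    - [0,0,0]
    - [0,0,0]
  rotation:
    - [0,0,0]
    - [0,0,0]
    - [0,0,0]
    - [0,0,0]
    - [0,0,0]
    - [0,0,0]
  fingers: [0.6,1,1,1,1,1]

```text
time_s: 9.0
ee_pos: [0.4223, -0.1761, 0.0042]
ee_rot: [[-0.996, 0.091, 0.002], [0.091, 0.996, 0.0], [-0.002, 0.0, -1.0]]
force: [-1.0, 0.7, 6.7]
finger_gap: 0.473
```

Now to slot (0.516, 0.027): a shift of (0.094, 0.203).

Request:
send_rows:
  linear:
    - [0,0,0.04]
    - [0,0,0.09]
    - [0.02,0.04,0.11]
    - [0.045,0.095,0.11]
    - [0.07,0.15,0.11]
    - [0.09,0.195,0.11]
    - [0.094,0.203,0.09]
    - [0.094,0.203,0.055]
    - [0.094,0.203,0.03]
    - [0.094,0.203,0.015]
    - [0.094,0.203,0.007]
    - [0.094,0.203,0.006]
  rotation:
    - [0,0,0]
    - [0,0,0]
    - [0,0,0]
    - [0,0,0]
    - [0,0,0]
    - [0,0,0]
    - [0,0,0]
    - [0,0,0]
    - [0,0,0]
    - [0,0,0]
    - [0,0,0]
    - [0,0,0]
  fingers: [1,1,1,1,1,1,1,1,1,1,1,1]

```text
time_s: 10.5
ee_pos: [0.5159, 0.0266, 0.0095]
ee_rot: [[-0.996, 0.091, 0.001], [0.091, 0.996, -0.0], [-0.001, -0.0, -1.0]]
force: [0.4, -0.3, -0.7]
finger_gap: 0.475
```

Request:
send_rows:
  linear:
    - [0,0,0]
    - [0,0,0]
    - [0,0,0]
    - [0,0,0.03]
    - [0,0,0.08]
    - [0,-0.03,0.13]
    - [0,-0.08,0.18]
    - [0,-0.13,0.21]
    - [0,-0.18,0.25]
    - [0,-0.21,0.27]
    - [0,-0.21,0.27]
    - [0,-0.21,0.27]
  rotation:
    - [0,0,0]
    - [0,0,0]
    - [0,0,0]
    - [0,0,0]
    - [0,0,0]
    - [0,0,0]
    - [0,0,0]
    - [0,0,0]
    - [0,0,0]
    - [0,0,0]
    - [0,0,0]
    - [0,0,0]
  fingers: [0.38,0.38,0.38,0.38,0.38,0,0,0,0,0,0,0]

```text
time_s: 12.0
ee_pos: [0.5154, -0.1817, 0.2786]
ee_rot: [[-0.996, 0.09, -0.001], [0.09, 0.996, 0.002], [0.001, 0.002, -1.0]]
force: [0.9, 0.6, -0.9]
finger_gap: 1.0
```

```bash
python3 w.py w3 ; python3 -c "
from h import *
im,P,k=grab('scene'); save(np.hstack([im[100:350,100:500]]),'s3')"
```

```text
12.05 q [-0.3438  0.373   0.9137  1.4559 -0.2955  1.4587  2.0523] tcp [ 0.5154 -0.1808  0.2782] f [ 0.8699  0.0381 -0.2462] gap 0.9981104599008924
[[-0.9961  0.0883 -0.0017]
 [ 0.0883  0.9961  0.0021]
 [ 0.0018  0.002  -1.    ]]
h40 [ 17 141] 202 [ 0.4409 -0.5724  0.0401] (array([ 0.4413, -0.5768]), (21.432405471801758, 58.93700408935547), 88.64157104492188)
h40 [493 202] 482 [0.5845 0.0609 0.04  ] (array([0.5828, 0.0628]), (69.11064147949219, 199.43113708496094), 61.71780776977539)
h40 [427 192] 194 [ 0.5606 -0.0313  0.04  ] (array([ 0.5636, -0.0316]), (1.4816757440567017, 160.7086944580078), 84.69561004638672)
h40 [459 154] 68 [0.5097 0.0104 0.0402] (array([0.5121, 0.012 ]), (12.15308952331543, 36.99747848510742), 75.169677734375)
h40 [168 173] 120 [ 0.5005 -0.3837  0.0401] (array([ 0.5013, -0.3838]), (69.36128997802734, 3.0484821796417236), 10.597607612609863)
h40 [294 194] 76 [ 0.5455 -0.2162  0.0391] (array([ 0.5485, -0.217 ]), (37.51226043701172, 18.084617614746094), 66.1448974609375)
h40 [ 20 254] 548 [ 0.6022 -0.6312  0.04  ] (array([ 0.6035, -0.6315]), (5.654654026031494, 20
[... 1798 characters left out ...]
6094, 40.05287170410156), 66.4891586303711)
red [ 23 233] 3637 [ 0.5743 -0.6295  0.0263] (array([ 0.5894, -0.6303]), (5.906594753265381, 229.9994659423828), 86.68268585205078)
red [455 214] 190 [0.5946 0.0083 0.0419] (array([0.6007, 0.0152]), (33.62117385864258, 39.48387145996094), 52.784095764160156)
red [ 22 325] 41 [ 0.7007 -0.6371  0.0701] (array([ 0.6998, -0.6366]), (4.199769020080566, 7.284124851226807), 68.47142791748047)
blue [171 164] 11052 [ 0.4943 -0.388   0.0191] (array([ 0.503 , -0.3903]), (218.072998046875, 121.62106323242188), 10.239006996154785)
blue [398 187] 499 [ 0.5503 -0.0693  0.0343] (array([ 0.5504, -0.0701]), (79.72731018066406, 13.017017364501953), 84.93031311035156)
```

View pics/w3.png

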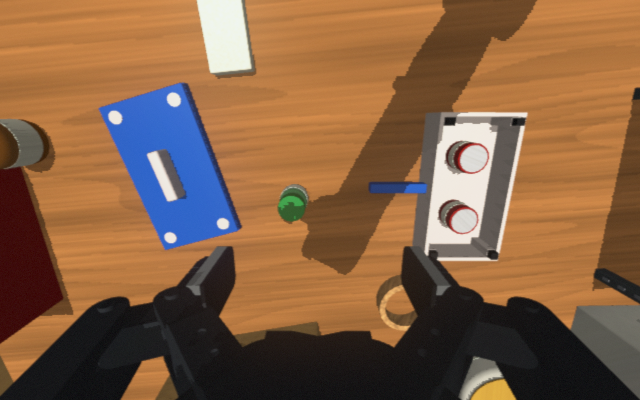

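Both tins are in the box, at pixels (470,157) and (460,217), and no others are present. Next I'll grip the lid bar.

Request:
send_rows:
  linear:
    - [-0.003,-0.05,0]
    - [-0.006,-0.1,-0.02]
    - [-0.01,-0.15,-0.06]
    - [-0.013,-0.2,-0.11]
    - [-0.013,-0.2085,-0.15]
    - [-0.013,-0.2085,-0.19]
    - [-0.013,-0.2085,-0.22]
    - [-0.013,-0.2085,-0.245]
    - [-0.013,-0.2085,-0.255]
    - [-0.013,-0.2085,-0.256]
  rotation:
    - [0,0,0.07]
    - [0,0,0.14]
    - [0,0,0.21]
    - [0,0,0.27]
    - [0,0,0.27]
    - [0,0,0.27]
    - [0,0,0.27]
    - [0,0,0.27]
    - [0,0,0.27]
    - [0,0,0.27]
  fingers: [0,0,0,0.3,0.3,0.3,0.3,0.3,0.3,0.3]

```text
time_s: 13.35
ee_pos: [0.5027, -0.39, 0.0225]
ee_rot: [[-0.984, -0.18, -0.001], [-0.18, 0.984, 0.001], [0.001, 0.002, -1.0]]
force: [0.6, 1.0, 0.1]
finger_gap: 0.696
```

Request:
send_rows:
  linear:
    - [0,0,0]
    - [0,0,0]
    - [0,0,0]
    - [0,0,0]
    - [0,0,0]
    - [0,0,0]
  rotation:
    - [0,0,0]
    - [0,0,0]
    - [0,0,0]
    - [0,0,0]
    - [0,0,0]
    - [0,0,0]
  fingers: [0.6,1,1,1,1,1]

```text
time_s: 14.1
ee_pos: [0.5032, -0.392, 0.0246]
ee_rot: [[-0.984, -0.178, 0.002], [-0.178, 0.984, -0.001], [-0.002, -0.001, -1.0]]
force: [-0.4, 1.6, 6.0]
finger_gap: 0.177
```

Request:
send_rows:
  linear:
    - [0,0,0.02]
    - [0,0,0.06]
    - [0,0.01,0.1]
    - [0.01,0.05,0.13]
    - [0.02,0.1,0.13]
    - [0.03,0.15,0.13]
    - [0.035,0.2,0.13]
    - [0.04,0.25,0.13]
    - [0.045,0.3,0.13]
    - [0.05,0.35,0.13]
    - [0.055,0.39,0.12]
    - [0.057,0.414,0.11]
  rotation:
    - [0,0,0]
    - [0,0,0]
    - [0,0,-0.03]
    - [0,0,-0.06]
    - [0,0,-0.09]
    - [0,0,-0.12]
    - [0,0,-0.15]
    - [0,0,-0.18]
    - [0,0,-0.21]
    - [0,0,-0.24]
    - [0,0,-0.27]
    - [0,0,-0.27]
  fingers: [1,1,1,1,1,1,1,1,1,1,1,1]

```text
time_s: 15.6
ee_pos: [0.5594, 0.0256, 0.1331]
ee_rot: [[-0.996, 0.087, -0.0], [0.087, 0.996, 0.001], [0.0, 0.001, -1.0]]
force: [-0.3, -0.5, -2.3]
finger_gap: 0.167
```

Request:
send_rows:
  linear:
    - [0,0,0]
    - [0,0,0]
    - [0,0,0]
  rotation:
    - [0,0,0]
    - [0,0,0]
    - [0,0,0]
  fingers: [1,1,1]

```text
time_s: 15.98
ee_pos: [0.5596, 0.0196, 0.134]
ee_rot: [[-0.995, 0.095, 0.001], [0.095, 0.995, -0.001], [-0.001, -0.001, -1.0]]
force: [0.0, -0.2, -1.8]
finger_gap: 0.178
```

```bash
cat > lid.py <<'E'
import sys
from h import *
np.set_printoptions(precision=4,suppress=True)
s=arm.observe(); print(s["time_s"],"tcp",np.array(s["ee_pos"]),"f",np.array(s["force"]),"gap",s["finger_gap"]); print(np.array(s["ee_rot"]))
for n in ("wrist","scene"):
    im,P,k=grab(n); save(im,sys.argv[1]+n)
    H=hsv(im);h,sa,v=H[...,0],H[...,1],H[...,2]
    for c,p in blobs((h>105)&(h<128)&(sa>140),P,60): print(n,"blue",c.astype(int),len(p),np.nanmean(p,0),rect(p[np.isfinite(p).all(1)]))
    # white dots inside the lid plane
    b=(h>105)&(h<128)&(sa>140); 
    if b.sum()==0: continue
    x0,y0,w,hh=cv2.boundingRect(b.astype(np.uint8)); m=(sa<70)&(v>120); m[:y0]=0;m[y0+hh:]=0;m[:,:x0]=0;m[:,x0+w:]=0
    for c,p in blobs(m,P,15):
        if len(p)<600: print(n,"dot",c.astype(int),len(p),np.nanmean(p,0))
E
python3 lid.py l1
```

```text
15.975 tcp [0.5596 0.0196 0.134 ] f [ 0.0054 -0.2493 -1.841 ] gap 0.17822853042108694
[[-0.9955  0.0948  0.0011]
 [ 0.0948  0.9955 -0.0012]
 [-0.0012 -0.0011 -1.    ]]
wrist blue [316 143] 49885 [0.5045 0.024  0.1279] (array([ 0.5137, -0.0101]), (189.2817840576172, 133.97462463378906), 84.52082061767578)
wrist blue [317 325] 417 [0.6093 0.015  0.1338] (array([0.5851, 0.0166]), (28.310699462890625, 72.49311828613281), 85.96463012695312)
scene blue [324 191] 1307 [ 0.5519 -0.0074  0.1295] (array([0.5593, 0.0131]), (114.92195129394531, 218.44332885742188), 86.11476135253906)
scene blue [308 225] 84 [ 0.5536 -0.0728  0.035 ] (array([ 0.5523, -0.0732]), (71.77494049072266, 12.405769348144531), 84.35172271728516)
scene dot [298 174] 36 [ 0.4638 -0.0148  0.1301]
scene dot [339 185] 43 [0.5813 0.0163 0.1567]
scene dot [321 212] 270 [ 0.5488 -0.0134  0.0271]
scene dot [346 217] 48 [ 0.6469 -0.0314  0.1294]
scene dot [356 225] 101 [0.6507 0.0179 0.0303]
```

View pics/l1wrist.png

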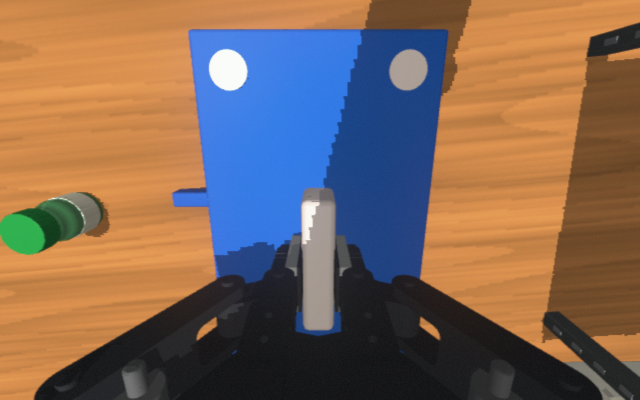

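Request:
send_rows:
  linear:
    - [0,0,-0.01]
    - [0,0,-0.02]
    - [0,0,-0.03]
    - [0,0,-0.03]
    - [0,0,-0.03]
    - [0,0,-0.03]
  rotation:
    - [0,0,0]
    - [0,0,0]
    - [0,0,0]
    - [0,0,0]
    - [0,0,0]
    - [0,0,0]
  fingers: [1,1,1,1,1,1]

```text
time_s: 16.82
ee_pos: [0.5599, 0.0225, 0.1037]
ee_rot: [[-0.996, 0.091, 0.001], [0.091, 0.996, 0.0], [-0.001, 0.0, -1.0]]
force: [0.1, 0.4, -2.5]
finger_gap: 0.171
```

```bash
python3 lid.py l2; python3 - <<'E'
from h import *
np.set_printoptions(precision=4,suppress=True)
im,P,k=grab("wrist"); H=hsv(im); m=(H[...,1]<70)&(H[...,2]>100)&(P[...,2]>.08)&(P[...,2]<.12)
for c,p in blobs(m,P,100): print(c,len(p),p.mean(0),rect(p))
im,P,k=grab("scene"); H=hsv(im); m=(abs(P[...,2]-.0505)<.005)
for c,p in blobs(m,P,30): print("rim",c,len(p),p.mean(0),rect(p))
print(arm.observe()["ee_pos"])
E
```

```text
16.825 tcp [0.5599 0.0225 0.1037] f [ 0.1224  0.3522 -2.4562] gap 0.17086973848897818
[[-0.9959  0.0906  0.001 ]
 [ 0.0906  0.9959  0.    ]
 [-0.001   0.0001 -1.    ]]
wrist blue [315 143] 50392 [0.5051 0.0257 0.0973] (array([ 0.5135, -0.0088]), (192.1810302734375, 134.1672821044922), 84.56779479980469)
wrist blue [317 325] 426 [0.6089 0.0182 0.1043] (array([0.5854, 0.0197]), (28.318458557128906, 72.08151245117188), 86.03287506103516)
wrist dot [204  29] 29 [ 0.4446 -0.0212  0.094 ]
wrist dot [228  29] 18 [ 0.4466 -0.0086  0.0972]
scene blue [325 196] 1231 [ 0.5513 -0.004   0.0993] (array([0.5614, 0.0164]), (114.90815734863281, 216.5925750732422), 85.64594268798828)
scene blue [309 225] 88 [ 0.5536 -0.0724  0.0348] (array([ 0.5543, -0.0725]), (72.89981079101562, 12.569012641906738), 87.59242248535156)
scene dot [299 181] 37 [ 0.4646 -0.0127  0.0996]
scene dot [339 191] 40 [0.5818 0.0184 0.1271]
scene dot [346 222] 47 [ 0.6475 -0.0289  0.0995]
[227.7346  69.3385] 1232 [ 0.4638 -0.0115  0.0989] (array([ 0.4639, -0.0115]), (17.797773361206055, 17.76583480834961), 58.30880355834961)
[407
[... 1110 characters left out ...]
02] 114 [0.8638 0.2403 0.0505] (array([0.8629, 0.2407]), (6.225180625915527, 127.8814926147461), 85.1517105102539)
rim [422.4507 272.7746] 71 [0.8671 0.008  0.0504] (array([0.8682, 0.0137]), (89.60889434814453, 28.641460418701172), 11.275766372680664)
rim [375.1333 321.4333] 30 [ 0.8504 -0.1693  0.0509] (array([ 0.8513, -0.1659]), (44.933231353759766, 13.882225036621094), 33.38096237182617)
rim [123.8667 349.3733] 75 [ 0.4645 -0.5922  0.0503] (array([ 0.4598, -0.5918]), (23.970243453979492, 62.24122619628906), 23.751008987426758)
rim [125.4821 381.2857] 56 [ 0.524  -0.6266  0.0505] (array([ 0.521 , -0.6264]), (1.4229071140289307, 102.76715087890625), 86.56429290771484)
[0.5597 0.0226 0.1036]
```

Request:
send_rows:
  linear:
    - [0.0005,0.0002,-0.008]
    - [0.0005,0.0002,-0.016]
    - [0.0005,0.0002,-0.022]
    - [0.0005,0.0002,-0.027]
    - [0.0005,0.0002,-0.03]
    - [0.0005,0.0002,-0.032]
    - [0.0005,0.0002,-0.033]
    - [0.0005,0.0002,-0.033]
  rotation:
    - [0,0,0]
    - [0,0,0]
    - [0,0,0]
    - [0,0,0]
    - [0,0,0]
    - [0,0,0]
    - [0,0,0]
    - [0,0,0]
  fingers: [1,1,1,1,1,1,1,1]

```text
time_s: 18.02
ee_pos: [0.5602, 0.0228, 0.0706]
ee_rot: [[-0.996, 0.091, 0.001], [0.091, 0.996, 0.0], [-0.0, 0.0, -1.0]]
force: [-0.4, -0.4, -1.0]
finger_gap: 0.169
```

```bash
cat > lz.py <<'E'
from h import *
np.set_printoptions(precision=4,suppress=True)
s=arm.observe(); print(s["time_s"],"tcp",np.array(s["ee_pos"]),"f",np.array(s["force"]),"gap",s["finger_gap"])
for n in ("wrist","scene"):
    im,P,k=grab(n); H=hsv(im); b=(H[...,0]>105)&(H[...,0]<128)&(H[...,1]>140)&(P[...,2]>.045); b=cv2.dilate(b.astype(np.uint8),np.ones((3,3)))
    m=(H[...,1]<75)&(H[...,2]>90)&(P[...,2]>.05)&(P[...,2]<.11)&(P[...,0]>.4)&(P[...,0]<.75)&(P[...,1]>-.1)&(P[...,1]<.5)
    for c,p in blobs(m,P,20):
        if len(p)<2500: print(n,c.astype(int),len(p),p.mean(0),[round(x) for x in rect(p)[1]])
    q=P[(H[...,0]>105)&(H[...,0]<128)&(H[...,1]>140)&(P[...,2]>.052)]
    if len(q)>100: print(n,"plane z",np.median(q[:,2]),rect(q))
E
python3 lz.py
```

```text
18.025 tcp [0.5602 0.0228 0.0706] f [-0.4241 -0.4424 -1.0433] gap 0.16913725554178813
wrist [252  29] 124 [0.4478 0.0028 0.064 ] [57, 1]
wrist [336  29] 38 [0.4513 0.0417 0.0639] [17, 1]
wrist [227  69] 1244 [ 0.4643 -0.0113  0.0658] [18, 18]
wrist [407  69] 1232 [0.4719 0.0743 0.0659] [18, 18]
wrist [293 269] 45 [0.5499 0.0137 0.1071] [5, 3]
wrist [342 269] 34 [0.5518 0.034  0.1073] [2, 5]
wrist plane z 0.0653827573340792 (array([0.543 , 0.0245]), (121.7547607421875, 185.41184997558594), 85.07172393798828)
scene [299 188] 34 [ 0.4651 -0.0126  0.0664] [17, 19]
scene [339 199] 87 [0.5825 0.0192 0.0891] [31, 35]
scene [368 210] 42 [0.6559 0.0577 0.0665] [17, 28]
scene [346 228] 46 [ 0.6484 -0.0283  0.0666] [19, 20]
scene plane z 0.06600972064274141 (array([0.5608, 0.017 ]), (116.19738006591797, 217.3219757080078), 86.20881652832031)
```

Request:
send_rows:
  linear:
    - [0,0,0]
    - [0,0,0]
    - [0,0,0]
    - [0,0,0.02]
    - [0,0,0.05]
    - [0.03,-0.02,0.06]
    - [0.07,-0.04,0.06]
    - [0.0876,-0.0512,0.05]
    - [0.0876,-0.0512,0.03]
    - [0.0876,-0.0512,0.015]
    - [0.0876,-0.0512,0.01]
    - [0.0876,-0.0512,0.01]
  rotation:
    - [0,0,0]
    - [0,0,0]
    - [0,0,0]
    - [0,0,0]
    - [0,0,0]
    - [0,0,0]
    - [0,0,0]
    - [0,0,0]
    - [0,0,0]
    - [0,0,0]
    - [0,0,0]
    - [0,0,0]
  fingers: [0.6,0.6,0.6,0.6,0.6,1,1,1,1,1,1,1]

```text
time_s: 19.62
ee_pos: [0.6469, -0.0274, 0.0799]
ee_rot: [[-0.996, 0.09, -0.001], [0.09, 0.996, 0.001], [0.001, 0.001, -1.0]]
force: [0.0, -0.3, 0.1]
finger_gap: 0.002
```

```bash
python3 lz.py
```

```text
19.625 tcp [ 0.6469 -0.0274  0.0799] f [ 0.0046 -0.3074  0.1265] gap 0.0019314712949422192
wrist [315 233] 268 [ 0.6411 -0.0281  0.0705] [18, 13]
wrist [459 240] 670 [0.6551 0.0576 0.066 ] [19, 18]
wrist plane z 0.0654268587627837 (array([0.5973, 0.0196]), (122.01876831054688, 143.2573699951172), 84.80286407470703)
scene [321 171] 33 [0.4724 0.0735 0.0667] [18, 22]
scene [328 191] 119 [0.5444 0.0215 0.0867] [25, 66]
scene [299 188] 35 [ 0.4653 -0.0126  0.0665] [17, 20]
scene [368 210] 38 [0.6565 0.0561 0.0669] [17, 17]
scene [346 230] 26 [ 0.6511 -0.0332  0.069 ] [17, 15]
scene plane z 0.06602459922917236 (array([0.5575, 0.021 ]), (159.24618530273438, 214.34869384765625), 71.36429595947266)
```

Request:
send_rows:
  linear:
    - [0,0,-0.008]
    - [0,0,-0.012]
    - [0,0,-0.014]
    - [0,0,-0.016]
    - [0,0,-0.018]
    - [0,0,-0.018]
  rotation:
    - [0,0,0]
    - [0,0,0]
    - [0,0,0]
    - [0,0,0]
    - [0,0,0]
    - [0,0,0]
  fingers: [1,1,1,1,1,1]

```text
time_s: 20.48
ee_pos: [0.6474, -0.0284, 0.0641]
ee_rot: [[-0.996, 0.091, -0.0], [0.091, 0.996, 0.001], [0.0, 0.001, -1.0]]
force: [-3.3, 0.3, 8.1]
finger_gap: -0.001
```

```bash
python3 lz.py
```

```text
20.475 tcp [ 0.6474 -0.0284  0.0641] f [-3.307   0.2984  8.1233] gap -0.0007759582244217536
wrist [309 244] 149 [ 0.6366 -0.0314  0.0788] [4, 9]
wrist [326 245] 159 [ 0.6373 -0.023   0.0796] [8, 3]
wrist [474 251] 806 [0.6551 0.0574 0.0661] [19, 18]
wrist [311 269] 39 [ 0.6377 -0.03    0.1009] [5, 2]
wrist [324 269] 39 [ 0.6376 -0.0245  0.1015] [3, 5]
wrist [418 278] 27 [0.67   0.0273 0.064 ] [14, 1]
wrist plane z 0.0650206566211098 (array([0.6005, 0.0191]), (122.07796478271484, 137.55902099609375), 84.78125762939453)
scene [321 171] 33 [0.4729 0.0738 0.0684] [18, 21]
scene [328 191] 118 [0.5438 0.0214 0.0866] [28, 60]
scene [299 188] 35 [ 0.4654 -0.0128  0.0667] [17, 19]
scene [367 210] 42 [0.6554 0.0571 0.0661] [17, 22]
scene plane z 0.06594567829167397 (array([0.562 , 0.0179]), (115.76715850830078, 218.1345672607422), 85.12631225585938)
```

Request:
send_rows:
  linear:
    - [0,0,-0.001]
    - [0,0,-0.002]
    - [0,0,0.018]
    - [-0.06,0.005,0.022]
    - [-0.12,0.011,0.022]
    - [-0.17,0.0156,0.022]
    - [-0.1832,0.0166,0.02]
    - [-0.1832,0.0166,0.01]
    - [-0.1832,0.0166,0.004]
    - [-0.1832,0.0166,0]
    - [-0.1832,0.0166,-0.004]
    - [-0.1832,0.0166,-0.007]
  rotation:
    - [0,0,0]
    - [0,0,0]
    - [0,0,0]
    - [0,0,0]
    - [0,0,0]
    - [0,0,0]
    - [0,0,0]
    - [0,0,0]
    - [0,0,0]
    - [0,0,0]
    - [0,0,0]
    - [0,0,0]
  fingers: [1,1,1,1,1,1,1,1,1,1,1,1]

```text
time_s: 22.08
ee_pos: [0.4665, -0.0124, 0.0586]
ee_rot: [[-0.996, 0.091, 0.0], [0.091, 0.996, 0.002], [-0.0, 0.002, -1.0]]
force: [-14.5, 1.0, 49.9]
finger_gap: 0.003
```

Request:
send_rows:
  linear:
    - [0,0,0]
    - [0,0,-0.001]
  rotation:
    - [0,0,0]
    - [0,0,0]
  fingers: [1,1]

```text
time_s: 22.32
ee_pos: [0.4665, -0.0123, 0.0586]
ee_rot: [[-0.996, 0.091, 0.001], [0.091, 0.996, 0.003], [-0.0, 0.003, -1.0]]
force: [-14.1, 1.7, 47.0]
finger_gap: -0.0
```

```bash
python3 lz.py
```

```text
22.325 tcp [ 0.4665 -0.0123  0.0586] f [-14.147    1.6881  46.9825] gap -0.00026265047052629877
wrist [316 236] 150 [ 0.4574 -0.0117  0.0608] [17, 8]
wrist [480 251] 909 [0.4717 0.0734 0.0661] [19, 18]
wrist [311 269] 37 [ 0.4569 -0.014   0.0953] [5, 3]
wrist [324 269] 31 [ 0.4569 -0.0086  0.096 ] [3, 5]
wrist plane z 0.06299529280564012 (array([0.4872, 0.019 ]), (141.71124267578125, 77.14740753173828), 85.0440902709961)
scene [321 172] 34 [0.4717 0.0725 0.0661] [20, 19]
scene [332 196] 188 [0.5618 0.0177 0.0872] [31, 88]
scene [368 209] 39 [0.6558 0.0565 0.0703] [16, 21]
scene [345 229] 42 [ 0.6482 -0.0294  0.0629] [16, 19]
scene plane z 0.06578873912241939 (array([0.5638, 0.0193]), (118.12313079833984, 215.46157836914062), 84.07329559326172)
```

Request:
send_rows:
  linear:
    - [0,0,0.01]
    - [0,0,0.026]
    - [0.06,-0.005,0.03]
    - [0.12,-0.011,0.03]
    - [0.17,-0.0156,0.03]
    - [0.1832,-0.0166,0.026]
    - [0.1832,-0.0166,0.014]
    - [0.1832,-0.0166,0.009]
    - [0.1832,-0.0166,0.005]
    - [0.1832,-0.0166,0.002]
    - [0.1832,-0.0166,0.001]
  rotation:
    - [0,0,0]
    - [0,0,0]
    - [0,0,0]
    - [0,0,0]
    - [0,0,0]
    - [0,0,0]
    - [0,0,0]
    - [0,0,0]
    - [0,0,0]
    - [0,0,0]
    - [0,0,0]
  fingers: [1,1,1,1,1,1,1,1,1,1,1]

```text
time_s: 23.8
ee_pos: [0.6464, -0.0286, 0.0591]
ee_rot: [[-0.996, 0.091, -0.0], [0.091, 0.996, 0.002], [0.001, 0.002, -1.0]]
force: [-7.8, 0.7, 20.1]
finger_gap: -0.002
```

```bash
python3 lz.py
```

```text
23.8 tcp [ 0.6464 -0.0286  0.0591] f [-7.8273  0.6803 20.0779] gap -0.0016733637940384313
wrist [309 251] 253 [ 0.6357 -0.0312  0.0807] [6, 6]
wrist [326 252] 256 [ 0.6363 -0.0234  0.0813] [5, 6]
wrist [478 257] 883 [0.6552 0.0568 0.0662] [19, 18]
wrist plane z 0.062188465299399504 (array([0.5997, 0.0186]), (121.47883605957031, 139.8776397705078), 84.77320098876953)
scene [321 171] 33 [0.4726 0.0732 0.0667] [19, 20]
scene [300 189] 34 [ 0.4653 -0.0126  0.0594] [19, 18]
scene [328 192] 109 [0.5432 0.02   0.0841] [30, 61]
scene [367 210] 40 [0.6561 0.0555 0.0669] [19, 19]
scene plane z 0.060390553035223005 (array([0.5547, 0.0159]), (150.20498657226562, 214.6707000732422), 76.90662384033203)
```

Request:
send_rows:
  linear:
    - [0,0,0.01]
    - [0,0,0.026]
    - [0.004,0.043,0.028]
    - [0.0078,0.0856,0.026]
    - [0.0078,0.0856,0.015]
    - [0.0078,0.0856,0.011]
    - [0.0078,0.0856,0.007]
    - [0.0078,0.0856,0.004]
    - [0.0078,0.0856,0.001]
    - [0.0078,0.0856,0]
  rotation:
    - [0,0,0]
    - [0,0,0]
    - [0,0,0]
    - [0,0,0]
    - [0,0,0]
    - [0,0,0]
    - [0,0,0]
    - [0,0,0]
    - [0,0,0]
    - [0,0,0]
  fingers: [1,1,1,1,1,1,1,1,1,1]

```text
time_s: 25.15
ee_pos: [0.6555, 0.059, 0.0586]
ee_rot: [[-0.996, 0.091, 0.001], [0.091, 0.996, 0.006], [-0.0, 0.006, -1.0]]
force: [-4.9, 5.7, 16.4]
finger_gap: 0.002
```

Request:
send_rows:
  linear:
    - [0,0,0.01]
    - [0,0,0.026]
    - [-0.06,0.005,0.03]
    - [-0.12,0.011,0.03]
    - [-0.17,0.0156,0.03]
    - [-0.1832,0.0166,0.026]
    - [-0.1832,0.0166,0.015]
    - [-0.1832,0.0166,0.01]
    - [-0.1832,0.0166,0.007]
    - [-0.1832,0.0166,0.004]
    - [-0.1832,0.0166,0.002]
    - [-0.1832,0.0166,0.001]
  rotation:
    - [0,0,0]
    - [0,0,0]
    - [0,0,0]
    - [0,0,0]
    - [0,0,0]
    - [0,0,0]
    - [0,0,0]
    - [0,0,0]
    - [0,0,0]
    - [0,0,0]
    - [0,0,0]
    - [0,0,0]
  fingers: [1,1,1,1,1,1,1,1,1,1,1,1]

```text
time_s: 26.65
ee_pos: [0.4727, 0.0733, 0.058]
ee_rot: [[-0.996, 0.092, -0.002], [0.092, 0.996, 0.001], [0.002, 0.001, -1.0]]
force: [-9.8, 0.4, 24.3]
finger_gap: 0.002
```

```bash
python3 lz.py
```

```text
26.65 tcp [0.4727 0.0733 0.058 ] f [-9.8079  0.3625 24.2659] gap 0.0015679537543623744
wrist [162 249] 795 [ 0.4645 -0.0116  0.0583] [18, 19]
wrist [311 269] 34 [0.4631 0.0719 0.0948] [4, 2]
wrist [324 269] 32 [0.4632 0.0771 0.0954] [3, 5]
wrist plane z 0.057641968175638075 (array([0.4891, 0.0294]), (120.9730224609375, 78.34356689453125), 84.964111328125)
scene [300 189] 33 [ 0.465  -0.0123  0.0588] [19, 17]
scene [333 196] 234 [0.5613 0.0218 0.0782] [36, 90]
scene [367 211] 42 [0.6561 0.0564 0.0589] [20, 20]
scene [346 230] 40 [ 0.6485 -0.029   0.0591] [16, 19]
scene plane z 0.058539852334543674 (array([0.5627, 0.0197]), (119.77533721923828, 216.54229736328125), 84.71278381347656)
```

Request:
send_rows:
  linear:
    - [0,0,0.03]
    - [0,-0.01,0.08]
    - [0.02,-0.04,0.13]
    - [0.03,-0.08,0.17]
    - [0.05,-0.12,0.19]
    - [0.06,-0.15,0.2]
    - [0.075,-0.18,0.2]
    - [0.075,-0.19,0.2]
    - [0.075,-0.19,0.2]
    - [0.075,-0.19,0.2]
    - [0.075,-0.19,0.2]
    - [0.075,-0.19,0.2]
  rotation:
    - [0,0,0]
    - [0,0,-0.15]
    - [0,0,-0.32]
    - [0,0,-0.49]
    - [0,0,-0.66]
    - [0,0,-0.83]
    - [0,0,-1.0]
    - [0,0,-1.17]
    - [0,0,-1.34]
    - [0,0,-1.5]
    - [0,0,-1.571]
    - [0,0,-1.571]
  fingers: [1,1,1,1,1,0.5,0,0,0,0,0,0]

```text
time_s: 28.25
ee_pos: [0.5478, -0.1171, 0.256]
ee_rot: [[0.09, 0.996, -0.0], [0.996, -0.09, -0.002], [-0.002, -0.0, -1.0]]
force: [0.3, 0.6, 0.6]
finger_gap: 1.002
```

```bash
sed -i 's/<128)&(sa>140),P,60)/<128)\&(sa>140)\&(P[...,2]>.015),P,60)/' w.py; python3 w.py w4 | grep -v h20; python3 lz.py
```

```text
28.3 q [-0.6146  0.5571  1.2568  1.4673 -0.527   1.4953  0.5441] tcp [ 0.5477 -0.1169  0.256 ] f [-0.2237 -0.4171  0.1167] gap 0.9982216729331228
[[ 0.09    0.9959 -0.0003]
 [ 0.9959 -0.09   -0.0016]
 [-0.0017 -0.0002 -1.    ]]
h40 [549  28] 259 [0.8223 0.025  0.0402] (array([0.8291, 0.0219]), (17.592422485351562, 74.95327758789062), 42.95852279663086)
h40 [529 175] 139 [ 0.8206 -0.1428  0.04  ] (array([ 0.8241, -0.1451]), (48.3188591003418, 18.700546264648438), 75.15367126464844)
h40 [526 238] 426 [ 0.8262 -0.2338  0.04  ] (array([ 0.8267, -0.2348]), (188.05409240722656, 92.98885345458984), 49.48357009887695)
h40 [329 238] 96 [ 0.5567 -0.2075  0.0395] (array([ 0.5566, -0.21  ]), (35.48664093017578, 17.305097579956055), 3.4659833908081055)
h52 [558  27] 284 [0.8238 0.0227 0.052 ] (array([0.8312, 0.0195]), (17.61640167236328, 74.38838195800781), 47.09846878051758)
h52 [537 176] 139 [ 0.8213 -0.1417  0.052 ] (array([ 0.8257, -0.1431]), (49.48361587524414, 20.70237159729004), 66.75580596923828)
h52 [532 241] 453 [ 0.8251 -0.2313  0.052 ] (array([ 0.8267, -0.2326]), (180.69839477539062, 
[... 325 characters left out ...]
38 [0.6557 0.0562 0.0583] [14, 19]
wrist [317  47] 1495 [0.5602 0.0211 0.0828] [19, 73]
wrist [235  92] 221 [ 0.4649 -0.0114  0.0582] [17, 18]
wrist [398  93] 219 [ 0.6479 -0.0283  0.0587] [17, 18]
wrist plane z 0.05780338354920883 (array([0.5599, 0.0168]), (109.75709533691406, 218.09283447265625), 84.75625610351562)
scene [322 173] 36 [0.4731 0.0748 0.0583] [22, 20]
scene [298 189] 20 [ 0.4622 -0.0146  0.0589] [9, 18]
scene [333 197] 213 [0.563  0.0199 0.0797] [32, 86]
scene [367 211] 42 [0.6562 0.0563 0.0591] [20, 21]
scene [345 230] 45 [ 0.6477 -0.03    0.0594] [20, 19]
scene plane z 0.058404229529329166 (array([0.5638, 0.02  ]), (117.90471649169922, 215.36895751953125), 85.2610855102539)
```

View pics/w4.png

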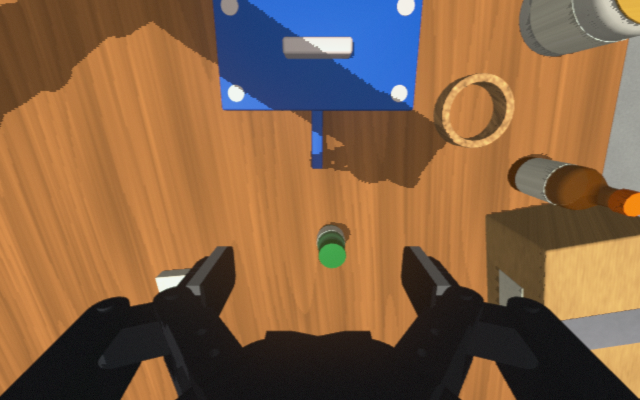

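Request:
send_rows:
  linear:
    - [0,0,0]
    - [0,0,0]
    - [0,0,0]
    - [0,0,-0.03]
    - [0,0,-0.06]
    - [0,0,-0.08]
    - [0,0,-0.08]
  rotation:
    - [0.13,-0.012,0]
    - [0.26,-0.024,0]
    - [0.39,-0.036,0]
    - [0.434,-0.0395,0]
    - [0.434,-0.0395,0]
    - [0.434,-0.0395,0]
    - [0.434,-0.0395,0]
  fingers: [0,0,0,0,0,0.4,0.4]

```text
time_s: 29.28
ee_pos: [0.5467, -0.1153, 0.175]
ee_rot: [[0.083, 0.996, 0.036], [0.902, -0.09, 0.421], [0.423, -0.003, -0.906]]
force: [0.4, 0.6, 1.3]
finger_gap: 0.612
```

```bash
python3 w.py w5 | grep -v h; python3 - <<'E'
from h import *
np.set_printoptions(precision=4,suppress=True)
im,P,k=grab("wrist"); H=hsv(im)
m=(H[...,0]>105)&(H[...,0]<128)&(H[...,1]>140)&(abs(P[...,2]-.034)<.004)&(P[...,1]<-.04)
for c,p in blobs(m,P,50): print("handle",c,len(p),p.mean(0),rect(p),p.min(0),p.max(0))
m=(P[...,2]>.1)&(P[...,2]<.145)&(P[...,1]>.2)
for c,p in blobs(m,P,50): print("rack?",c,len(p),p.mean(0),rect(p),p.min(0),p.max(0))
s=arm.observe();print(s["joint_positions"],s["ee_pos"],s["ee_rot"])
E
```

```text
29.325 q [-0.201   0.646   1.013   1.5352 -0.8621  1.5973  0.8382] tcp [ 0.5473 -0.1158  0.1763] f [0.2203 0.4954 0.3596] gap 0.6016196286339576
[[ 0.0816  0.996   0.0376]
 [ 0.9028 -0.0899  0.4205]
 [ 0.4222 -0.0004 -0.9065]]
blue [318 121] 21203 [0.5596 0.0134 0.0568] (array([ 0.557 , -0.0133]), (191.62356567382812, 218.3737335205078), 84.85298919677734)
handle [317.3029 208.3664] 756 [ 0.551  -0.0744  0.0343] (array([ 0.5506, -0.0746]), (69.29689025878906, 12.945600509643555), 84.6980209350586) [ 0.5424 -0.1095  0.0317] [ 0.5602 -0.0401  0.0366]
[-0.2011  0.6452  1.0137  1.5342 -0.8621  1.5973  0.8382] [ 0.5477 -0.1161  0.1771] [[ 0.0809  0.996   0.039 ]
 [ 0.9032 -0.0898  0.4198]
 [ 0.4216  0.0012 -0.9068]]
```

Request:
send_rows:
  linear:
    - [0.0027,0.0294,-0.03]
    - [0.0027,0.0294,-0.07]
    - [0.0027,0.0294,-0.11]
    - [0.0027,0.0294,-0.14]
    - [0.0027,0.0294,-0.155]
    - [0.0027,0.0294,-0.164]
    - [0.0027,0.0294,-0.164]
    - [0.0027,0.0294,-0.164]
  rotation:
    - [0,0,0]
    - [0,0,0]
    - [0,0,0]
    - [0,0,0]
    - [0,0,0]
    - [0,0,0]
    - [0,0,0]
    - [0,0,0]
  fingers: [0.4,0.4,0.4,0.4,0.4,0.4,0.4,0.4]

```text
time_s: 30.38
ee_pos: [0.5507, -0.0872, 0.0135]
ee_rot: [[0.081, 0.996, 0.04], [0.903, -0.091, 0.42], [0.422, 0.002, -0.907]]
force: [-0.3, -0.6, 0.2]
finger_gap: 0.608
```

```bash
python3 - <<'E'
from h import *
np.set_printoptions(precision=4,suppress=True)
s=arm.observe();print(s["joint_positions"],s["ee_pos"],s["ee_rot"],s["force"])
im,P,k=grab("wrist"); save(im,"w6")
# rack pose: board and strip, from scene and top
for n in ("scene",):
    im,P,k=grab(n)
    m=(abs(P[...,2]-.123)<.004)&(P[...,0]>.35)&(P[...,0]<.8)&(P[...,1]>.2)&(P[...,1]<.45)
    for c,p in blobs(m,P,100): print(n,c,len(p),p.mean(0),rect(p))
    m=(P[...,2]>.126)&(P[...,2]<.142)&(P[...,0]>.35)&(P[...,0]<.8)&(P[...,1]>.2)&(P[...,1]<.3)
    for c,p in blobs(m,P,30): print(n,"strip",c,len(p),p.mean(0),rect(p))
z=np.load("pics/wrist0.npz"); P=z["P"]
m=(abs(P[...,2]-.123)<.004)
for c,p in blobs(m,P,100): print("w0",c,len(p),p.mean(0),rect(p))
E
```

```text
[-0.1947  0.8219  0.8969  1.7088 -1.0285  1.3477  1.0036] [ 0.5507 -0.0872  0.0135] [[ 0.0814  0.9959  0.0401]
 [ 0.9031 -0.0907  0.4198]
 [ 0.4217  0.0021 -0.9067]] [-0.331  -0.6324  0.1512]
scene [409.9667 133.5747] 2102 [0.6002 0.3228 0.1231] (array([0.5967, 0.3356]), (144.67425537109375, 300.9090881347656), 88.8843994140625)
scene strip [400.9338 141.9412] 408 [0.6035 0.2669 0.134 ] (array([0.5947, 0.2734]), (22.87928581237793, 300.3336181640625), 89.88082885742188)
```

View pics/w6.png

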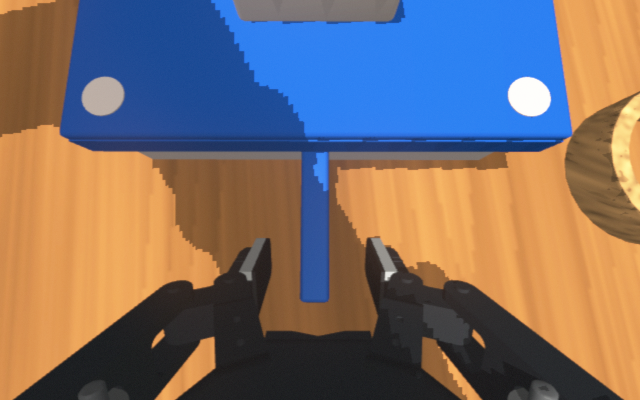

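Request:
send_rows:
  linear:
    - [0,0,0]
    - [0,0,0]
    - [0,0,0]
    - [0,0,0]
    - [0,0,0]
    - [0,0,0]
  rotation:
    - [0,0,0]
    - [0,0,0]
    - [0,0,0]
    - [0,0,0]
    - [0,0,0]
    - [0,0,0]
  fingers: [0.7,1,1,1,1,1]

```text
time_s: 31.22
ee_pos: [0.5497, -0.0868, 0.0127]
ee_rot: [[0.082, 0.996, 0.038], [0.903, -0.091, 0.421], [0.422, -0.0, -0.906]]
force: [-2.0, -0.7, 5.9]
finger_gap: 0.151
```

Request:
send_rows:
  linear:
    - [0.002,0.006,0]
    - [0.006,0.018,0]
    - [0.01,0.03,0]
    - [0.015,0.042,0]
    - [0.02,0.055,0]
    - [0.025,0.068,0]
    - [0.03,0.08,0]
    - [0.035,0.093,0]
    - [0.039,0.106,0]
    - [0.042,0.118,0]
    - [0.043,0.126,0]
    - [0.043,0.13,0]
  rotation:
    - [0,0,0.005]
    - [0,0,0.012]
    - [0,0,0.02]
    - [0,0,0.029]
    - [0,0,0.038]
    - [0,0,0.047]
    - [0,0,0.056]
    - [0,0,0.065]
    - [0,0,0.074]
    - [0,0,0.082]
    - [0,0,0.086]
    - [0,0,0.087]
  fingers: [1,1,1,1,1,1,1,1,1,1,1,1]

```text
time_s: 32.72
ee_pos: [0.5944, 0.0372, 0.0127]
ee_rot: [[0.007, 1.0, 0.007], [0.91, -0.009, 0.414], [0.414, 0.004, -0.91]]
force: [-1.2, -9.7, 5.7]
finger_gap: 0.15
```

```bash
cat > r.py <<'E'
import sys
from h import *
np.set_printoptions(precision=4,suppress=True)
s=arm.observe();print(s["time_s"],s["joint_positions"],s["ee_pos"],s["ee_rot"],s["force"],s["finger_gap"])
im,P,k=grab("wrist"); save(im,sys.argv[1]+"w"); H=hsv(im)
m=(H[...,0]>105)&(H[...,0]<128)&(H[...,1]>130)
for c,p in blobs(m&(abs(P[...,2]-.034)<.004),P,50): print("handle",c.astype(int),p.mean(0),rect(p))
for c,p in blobs(m&(abs(P[...,2]-.058)<.004),P,200): print("plate",c.astype(int),p.mean(0),rect(p))
m=(H[...,1]<75)&(H[...,2]>80)&(abs(P[...,2]-.058)<.004)
for c,p in blobs(m,P,40): print("dot",c.astype(int),len(p),p.mean(0))
for z in (.03,.06,.09):
    m=(abs(P[...,2]-z)<.006)&(P[...,1]>.25)&(P[...,1]<.3)&(H[...,2]<90)
    for c,p in blobs(m,P,30): print("post",z,c.astype(int),len(p),p.min(0),p.max(0))
m=(P[...,2]>.1)&(P[...,2]<.145)&(P[...,1]>.2)&(P[...,1]<.32)
for c,p in blobs(m,P,50): print("strip",c.astype(int),len(p),p.min(0),p.max(0),rect(p))
im,P,k=grab("scene"); save(im,sys.argv[1]+"s"); H=hsv(im)
m=(H[...,0]>105)&(H[...,0]<128)&(H[...,1]>130)
for c,p in blobs(m&(abs(P[...,2]-.034)<.005),P,15): print("S handle",c.astype(int),p.mean(0),rect(p))
for c,p in blobs(m&(abs(P[...,2]-.058)<.005),P,50): print("S plate",c.astype(int),p.mean(0),rect(p))
m=(H[...,1]<75)&(H[...,2]>80)&(abs(P[...,2]-.058)<.004)
for c,p in blobs(m,P,15):
    if abs(p[:,0].mean()-.59)<.2: print("S dot",c.astype(int),len(p),p.mean(0))
E
python3 r.py r1
```

```text
32.725 [-0.3917  0.8269  0.8582  1.6621 -1.0577  1.2997  0.8494] [0.5944 0.0372 0.0127] [[ 0.007   0.9999  0.0072]
 [ 0.9104 -0.0093  0.4137]
 [ 0.4138  0.0036 -0.9104]] [-1.196  -9.6944  5.6976] 0.14956938723820504
handle [317 227] [0.5948 0.0496 0.0343] (array([0.5949, 0.0507]), (72.929931640625, 13.671348571777344), 89.7836685180664)
plate [318  72] [0.5957 0.1156 0.0579] (array([0.5957, 0.1189]), (66.76404571533203, 220.1917724609375), 89.64213562011719)
dot [320  17] 607 [0.5969 0.1396 0.0604]
dot [103  95] 1353 [0.5039 0.1047 0.0583]
dot [534  95] 1343 [0.6877 0.1034 0.0587]
S handle [353 201] [0.5977 0.07   0.035 ] (array([0.5968, 0.0696]), (11.855291366577148, 37.318077087402344), 0.8925529718399048)
S plate [371 184] [0.6063 0.1398 0.0585] (array([0.5982, 0.1446]), (120.14947509765625, 218.0106964111328), 89.26604461669922)
S dot [354 156] 34 [0.5042 0.1918 0.0581]
S dot [335 172] 28 [0.5028 0.1036 0.0586]
S dot [404 189] 37 [0.6894 0.1899 0.0587]
S dot [386 207] 35 [0.6877 0.1034 0.059 ]
```

Request:
send_rows:
  linear:
    - [0,0.006,0]
    - [0,0.016,0]
    - [0,0.028,0]
    - [0,0.04,0]
    - [0,0.052,0]
    - [0,0.064,0]
    - [0,0.076,0]
    - [0,0.086,0]
    - [-0.001,0.094,0]
    - [-0.001,0.1,0]
    - [-0.001,0.1,0]
  rotation:
    - [0,0,0]
    - [0,0,0]
    - [0,0,0]
    - [0,0,0]
    - [0,0,0]
    - [0,0,0]
    - [0,0,0]
    - [0,0,0]
    - [0,0,0]
    - [0,0,0]
    - [0,0,0]
  fingers: [1,1,1,1,1,1,1,1,1,1,1]

```text
time_s: 34.2
ee_pos: [0.5942, 0.1385, 0.0127]
ee_rot: [[0.007, 1.0, 0.008], [0.909, -0.01, 0.416], [0.416, 0.004, -0.909]]
force: [0.5, -6.6, 3.8]
finger_gap: 0.151
```

```bash
python3 r.py r2
```

```text
34.2 [-0.56    0.8023  0.8417  1.696  -1.0973  1.2265  0.7196] [0.5942 0.1385 0.0127] [[ 0.0072  0.9999  0.0081]
 [ 0.9092 -0.0099  0.4162]
 [ 0.4163  0.0044 -0.9092]] [ 0.5411 -6.5922  3.8166] 0.15057956289308622
handle [317 227] [0.5946 0.151  0.0343] (array([0.5947, 0.1521]), (73.09078979492188, 13.692061424255371), 89.76414489746094)
plate [318  72] [0.5957 0.217  0.0579] (array([0.5955, 0.2204]), (67.2818603515625, 220.59109497070312), 89.50312805175781)
dot [318  17] 575 [0.5957 0.2408 0.0607]
dot [103  95] 1354 [0.5039 0.2062 0.0583]
dot [534  96] 1339 [0.6877 0.2043 0.0587]
post 0.03 [62 13] 582 [0.4435 0.2672 0.024 ] [0.4616 0.2806 0.036 ]
post 0.03 [572  16] 349 [0.7274 0.2647 0.0243] [0.7449 0.273  0.036 ]
S handle [374 180] [0.5978 0.1741 0.0344] (array([0.5962, 0.1741]), (13.258214950561523, 26.120880126953125), 3.2928547859191895)
S plate [390 167] [0.6112 0.2291 0.0585] (array([0.6008, 0.2391]), (112.43363189697266, 221.444091796875), 83.25703430175781)
S dot [374 137] 53 [0.5043 0.2954 0.0582]
S dot [395 154] 24 [0.5942 0.2799 0.0582]
S dot [423 167] 52 [0.6871 0.295  0.0583]
S dot [407 185] 30 [0.6883 0.2042 0.0589]
```

View pics/r2w.png

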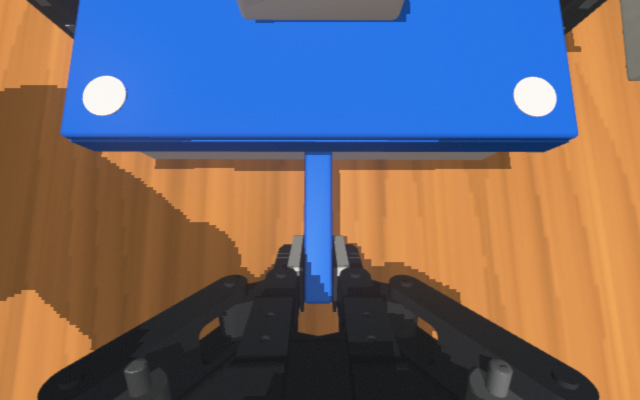

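View pics/r2s.png

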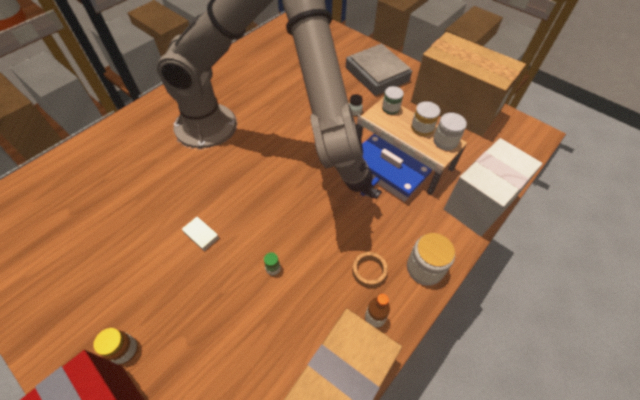

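Request:
send_rows:
  linear:
    - [0,0.006,0]
    - [0,0.015,0]
    - [-0.0005,0.025,0]
    - [-0.001,0.035,0]
    - [-0.001,0.045,0]
    - [-0.0015,0.055,0]
    - [-0.0015,0.065,0]
    - [-0.0015,0.075,0]
    - [-0.0015,0.083,0]
    - [-0.0015,0.087,0]
    - [-0.0015,0.087,0]
    - [-0.0015,0.087,0]
  rotation:
    - [0,0,0]
    - [0,0,0]
    - [0,0,0]
    - [0,0,0]
    - [0,0,0]
    - [0,0,0]
    - [0,0,0]
    - [0,0,0]
    - [0,0,0]
    - [0,0,0]
    - [0,0,0]
    - [0,0,0]
  fingers: [1,1,1,1,1,1,1,1,1,1,1,1]

```text
time_s: 35.8
ee_pos: [0.5932, 0.2247, 0.0127]
ee_rot: [[0.008, 1.0, 0.009], [0.909, -0.011, 0.416], [0.416, 0.005, -0.909]]
force: [0.9, -6.9, 5.3]
finger_gap: 0.151
```

```bash
python3 r.py r3
```

```text
35.8 [-0.6937  0.8001  0.8253  1.6863 -1.1272  1.1717  0.5919] [0.5932 0.2247 0.0127] [[ 0.0078  0.9999  0.0087]
 [ 0.9092 -0.0108  0.4162]
 [ 0.4163  0.0047 -0.9092]] [ 0.9056 -6.8802  5.2793] 0.1512305854453415
handle [317 227] [0.5936 0.2372 0.0343] (array([0.5937, 0.2385]), (73.12445068359375, 13.678668975830078), 89.71855163574219)
plate [318 117] [0.5943 0.2821 0.0578] (array([0.595 , 0.2833]), (20.69288444519043, 219.6713104248047), 89.36261749267578)
dot [103 102] 808 [0.503  0.2893 0.0583]
dot [534 103] 742 [0.6866 0.2872 0.0587]
post 0.03 [ 54 156] 821 [0.4441 0.2683 0.024 ] [0.4622 0.2847 0.036 ]
post 0.03 [580 157] 814 [0.7265 0.2649 0.024 ] [0.7446 0.2819 0.0359]
post 0.06 [  4 132] 347 [0.4584 0.2682 0.054 ] [0.4622 0.2845 0.0591]
post 0.06 [632 134] 504 [0.7265 0.2654 0.054 ] [0.7327 0.2821 0.061 ]
strip [321  63] 37688 [0.5135 0.2643 0.1026] [0.6759 0.2691 0.1264] (array([0.5947, 0.2666]), (3.8910632133483887, 162.47308349609375), 89.33845520019531)
strip [380 377] 2576 [0.5998 0.2    0.1   ] [0.6127 0.2045 0.1143] (array([0.6062, 0.2022]), (4.4390177726745605, 12.916990280151367), 89.87680053710938)
strip [254 378] 2574 [0.5732 0.2    0.1   ] [0.5857 0.2046 0.1141] (array([0.5794, 0.2023]), (4.522665023803711, 12.528624534606934), 89.54997253417969)
S dot [423 167] 50 [0.6854 0.2941 0.0588]
```

View pics/r3w.png

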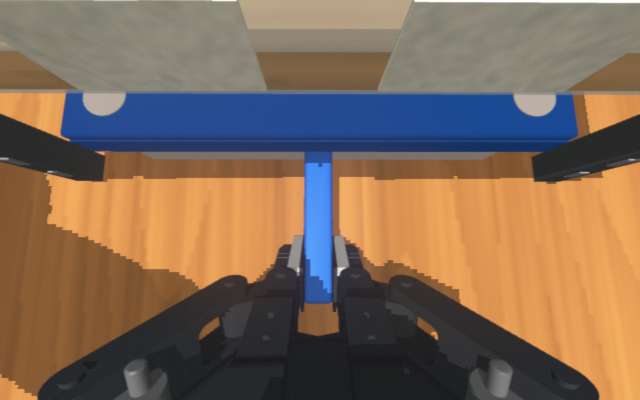

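Request:
send_rows:
  linear:
    - [0,0.001,0]
    - [0,0.002,0]
    - [0,0.003,0]
    - [0,0.003,0]
    - [0,0.003,0]
    - [0,0.003,0]
  rotation:
    - [0,0,0]
    - [0,0,0]
    - [0,0,0]
    - [0,0,0]
    - [0,0,0]
    - [0,0,0]
  fingers: [1,1,1,1,1,1]

```text
time_s: 36.65
ee_pos: [0.5932, 0.2262, 0.0127]
ee_rot: [[0.009, 1.0, 0.009], [0.91, -0.012, 0.415], [0.415, 0.005, -0.91]]
force: [-0.0, -10.6, 5.9]
finger_gap: 0.149
```

```bash
python3 r.py r4 | grep -v "^S"
```

```text
36.65 [-0.6974  0.8003  0.826   1.6857 -1.1268  1.1701  0.5872] [0.5932 0.2262 0.0127] [[ 0.0089  0.9999  0.0091]
 [ 0.9099 -0.0119  0.4147]
 [ 0.4148  0.0045 -0.9099]] [ -0.0307 -10.621    5.8953] 0.14870054836836002
handle [317 227] [0.5937 0.2387 0.0343] (array([0.5938, 0.2398]), (72.97777557373047, 13.712362289428711), 89.63919067382812)
plate [318 120] [0.5945 0.2824 0.0578] (array([0.595 , 0.2833]), (17.7338809967041, 219.3899688720703), 89.37776947021484)
dot [102 105] 565 [0.503  0.2894 0.0583]
dot [535 106] 515 [0.6865 0.2874 0.0587]
post 0.03 [ 54 158] 813 [0.4438 0.2683 0.024 ] [0.4621 0.2846 0.036 ]
post 0.03 [580 159] 820 [0.727  0.2654 0.024 ] [0.744  0.2821 0.036 ]
post 0.06 [  3 136] 305 [0.4588 0.2683 0.054 ] [0.4626 0.2847 0.0587]
post 0.06 [633 137] 484 [0.7268 0.2655 0.054 ] [0.7311 0.2816 0.0609]
strip [320  71] 35409 [0.514  0.2642 0.1028] [0.6748 0.2692 0.1261] (array([0.5944, 0.2666]), (3.874110460281372, 160.73333740234375), 89.33241271972656)
strip [254 378] 2622 [0.5731 0.2001 0.1   ] [0.5857 0.2064 0.1144] (array([0.5794, 0.2035]), (5.949117660522461, 12.646324157714844), 86.14259338378906)
strip [380 378] 2653 [0.5999 0.2001 0.1   ] [0.6124 0.2061 0.1142] (array([0.606 , 0.2035]), (12.846616744995117, 5.6451215744018555), 5.875569820404053)
strip [ 67 380] 296 [0.5301 0.2    0.1   ] [0.5414 0.2029 0.1033] (array([0.5357, 0.2015]), (2.898588180541992, 11.364298820495605), 89.81924438476562)
strip [564 375] 123 [0.6469 0.2    0.1   ] [0.6527 0.2015 0.1031] (array([0.6498, 0.2006]), (1.4928756952285767, 5.892369270324707), 85.88845825195312)
```

Request:
send_rows:
  linear:
    - [0,-0.002,0]
    - [0,-0.002,0]
    - [0,-0.002,0]
    - [0,-0.002,0]
    - [0,-0.015,0.001]
    - [0,-0.04,0.002]
    - [0,-0.08,0.01]
    - [0,-0.12,0.03]
    - [0,-0.16,0.06]
    - [0,-0.19,0.1]
    - [0,-0.2,0.14]
    - [0,-0.2,0.14]
  rotation:
    - [0,0,0]
    - [0,0,0]
    - [0,0,0]
    - [0,0,0]
    - [0,0,0]
    - [0,0,0]
    - [0,0,0]
    - [0,0,0]
    - [0,0,0]
    - [0,0,0]
    - [0,0,0]
    - [0,0,0]
  fingers: [0.5,0.5,0.5,0.5,0.5,0.5,0.5,0.5,0.5,0.5,0.5,0.5]

```text
time_s: 38.25
ee_pos: [0.5922, 0.0275, 0.156]
ee_rot: [[0.006, 1.0, 0.011], [0.908, -0.01, 0.419], [0.419, 0.007, -0.908]]
force: [0.1, 0.5, -0.8]
finger_gap: 0.496
```

```bash
python3 r.py r5; python3 - <<'E'
from h import *
im,P,k=grab("wrist"); H=hsv(im); np.set_printoptions(precision=4,suppress=True)
m=(H[...,0]>100)&(H[...,0]<130)&(H[...,1]>110)&(P[...,1]>.15)
for c,p in blobs(m,P,50): print("blue",c.astype(int),len(p),p.min(0),p.max(0),rect(p))
E
```

```text
38.25 [-0.4279  0.6548  0.9595  1.5477 -0.9125  1.4923  0.6887] [0.5922 0.0275 0.156 ] [[ 0.0063  0.9999  0.0111]
 [ 0.9078 -0.0103  0.4192]
 [ 0.4193  0.0074 -0.9078]] [ 0.0737  0.5296 -0.7985] 0.4959295188739205
handle [315  49] [0.5935 0.2402 0.0345] (array([0.5931, 0.2408]), (75.57357025146484, 12.198477745056152), 89.36979675292969)
plate [321   2] [0.5997 0.2765 0.0571] (array([0.5951, 0.2774]), (6.67042875289917, 216.66326904296875), 89.32234954833984)
dot [567  29] 937 [0.8502 0.2447 0.058 ]
dot [563 224] 718 [0.8185 0.0469 0.0581]
post 0.03 [192  27] 168 [0.4459 0.2675 0.0241] [0.4611 0.285  0.0358]
post 0.03 [439  28] 172 [0.7277 0.2641 0.024 ] [0.7442 0.282  0.0359]
post 0.03 [268  18] 61 [0.5058 0.2828 0.0275] [0.5738 0.2852 0.0301]
post 0.06 [178   6] 184 [0.4458 0.267  0.054 ] [0.4612 0.2825 0.0658]
post 0.06 [452   8] 201 [0.7278 0.264  0.054 ] [0.7445 0.281  0.0659]
post 0.06 [224   4] 46 [0.4862 0.2751 0.054 ] [0.5122 0.2773 0.0573]
post 0.06 [259   4] 74 [0.5148 0.2748 0.054 ] [0.5547 0.2775 0.0574]
post 0.06 [291   5] 34 [0.5566 0.2747 0.054 ] [0.5795 0.2768 0.0564]
post 0.06 [366   5] 218 [0.5816 0.2728 0.054 ] [0.7042 0.2765 0.0574]
S handle [386 167] [0.5958 0.2371 0.0351] (array([0.5965, 0.2364]), (11.763908386230469, 68.20622253417969), 3.1844630241394043)
S dot [377 138] 59 [0.5113 0.2977 0.0586]
S dot [407 154] 17 [0.6192 0.3053 0.0582]
S dot [423 167] 52 [0.686  0.2949 0.0586]
blue [321  16] 4817 [0.4863 0.2026 0.0313] [0.7042 0.2819 0.0599] (array([0.595 , 0.2421]), (78.8824234008789, 217.9198760986328), 89.60130310058594)
```

View pics/r5w.png

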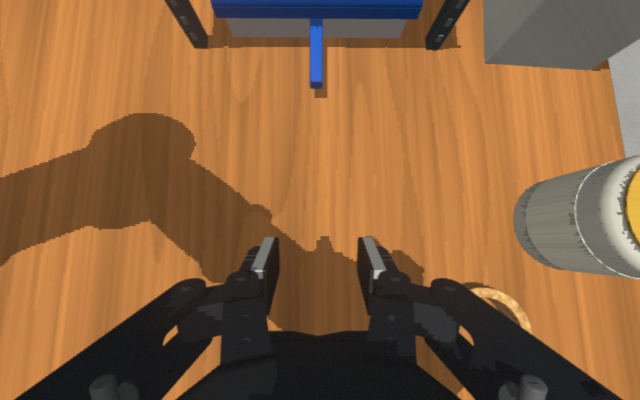

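View pics/r5s.png

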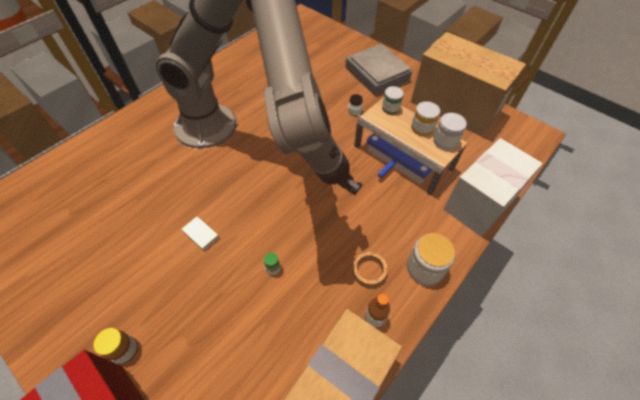

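```bash
python3 -c "
from plant import arm
print(arm.sign_off())"
```

```text
the job is handed in; nothing more can be done
None
```

The job is handed in at about 38 s of the 210 s allowed; the sign-off gave no verdict. Only two red tins were there. Both went into the box, the lid was laid on and pressed down corner by corner, and the box was slid by its handle under the rack, then released.

**Last checks**
- **Seal:** after pressing, all four lid dots read 58 to 59 mm above the bench. The two dots still visible just before I let go of the handle read 58 to 59 mm.
- **Position:** the box centre is at about (0.595, 0.336) and the rack's middle at about (0.5945, 0.336), so it is centred to about 2 mm. The two are square within about 0.5° by the wrist camera.
- **Clearance:** only the handle sticks out. The gripper is about 0.2 m clear, and the other goods stand where they were in the scene picture.

**Disagreements**
- **Top camera:** it read about 5 mm lower in x than the other two cameras, so I used the wrist camera, with the scene camera as a cross-check.
- **Hard press:** one lid corner took about 50 N at the fingertips, more than planned. The other full presses ended at 16 to 24 N.
- **Lid tilt:** the third corner rose to about 70 mm while the second was being pressed. It was back at 66 mm once the first was fully home, with two corners down and two still proud.

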